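Snug down a foot nut between gussets with a ring wrench

ROBOT

A 6-joint arm with a two-finger parallel gripper is mounted at the origin on a cart in front of the work surface, level with it; the furniture and walls round the work are solid. World frame = base frame: x ahead of the robot, y to its left, z up, the work surface at z = 0. Lengths are in m, angles in rad, forces in N, time in s.
With the tool pointing down it reaches from about 0.425 to 0.95 m from the base axis. Payload 3.5 kg.
Tool frame: the origin (TCP) lies between the finger pads; the fingertips stand 14 mm ahead of it and the grasp point (between the pads) lies 5 mm behind it; z points along the fingers, y is the direction in which the jaws open and shut (so a half turn about z gives the same grasp; the last joint's range is limited). The gripper opens to 85 mm and grips with 20 to 120 N. Pads are 22 mm wide; open, the fingers measure 114 mm over their backs; the gripper's body (76 mm by 85 mm) begins 54 mm behind the grasp point. The pads swing forward as they close: fully open they stand 13 mm farther back than shut.
Start: joints at [1.04, 0.286, 1.577, -0, 1.279, -0.15], TCP at [0.251, 0.627, 0.245] pointing down, gripper open.
Joint ranges: [-2.77, 2.77], [-0.9, 2.22], [0.21, 2.48], [-1.53, 4.67], [0.24, 2.81], [-2.84, 2.84]. Speed limits (rad/s): [2.79, 2.79, 3.14, 3.14, 3.14, 3.14].

INTERFACE

Orientations are given as a unit quaternion [x, y, z, w].
In Python, from plant import ctrl gives the robot as it stands. The module is installed in compiled form; this text tells all that it offers.
- The arm moves only by the tool servo_tool, never from a script. Its argument "increments" is text: rows parted by semicolons, each of 7 numbers parted by spaces: the turn, a rotation vector about the tool's x, y, z in rad, then the shift along the tool's x, y, z in cm, then the finger opening in cm, from 0 to 8.54. In form: ax ay az dx dy dz claw; .... A call has 1 to 10 rows; each row is the pose to reach, as a shift and turn from the pose commanded when the call began, along the tool's axes at that moment; what a row does not reach only later rows make up. A row lasts 1/12 s, in which the tool goes at most 41.7 mm and 7.16 degrees, less where a joint would pass 70% of its speed; a pose out of reach is approached as far as the arm can. A call with a gripper value outside its range is refused whole. The fingers move at their own pace and stop on an object; "grip_force" is the grip in N (left out, the last holds). Time passes only in rows, so rows that repeat a pose let the fingers close. It gives the time, the measured TCP pose, the force and the opening at its end, in the units of the state.
- ctrl.get_state(): the state, without advancing time (a new reading comes with each control period).
- ctrl.read_camera(name): name is "scene" or "top"; returns (picture, depth): 400x640x3 uint8, red, green, blue; 400x640 float32, m along the optical axis (not along the pixel's ray), 0 where there is no reading.
- ctrl.camera_info(name): a dict with "camera_matrix" (3x3 intrinsics, pixels), "world_to_cam" (4x4, takes a point from world to camera coordinates). Camera axes: x right, y down, z forward; pixel columns grow to the right and rows downward; lengths in m; the calibration is good to about 2 mm. A picture is of the moment at which its call begins. camera_info takes no time and is no camera call.
- ctrl.sign_off(): hands the job in, once; it reports no verdict.
The state is a dict: "time": time; "qpos": joint angles; "dq": joint speeds; "joint_efforts": joint torques, N m; "eef_pos": TCP position; "tcp_rot": TCP orientation; "contact_force": force on the tool from outside, world axes, zero at the start; "wrist_torque": the same for the moment, N m; "opening": opening from 0.0 (shut) to 1.0 (fully open).
Only numpy, scipy, OpenCV 4.12 (cv2) and the standard library are available. Lean on these libraries where they do the work, as an engineer would, in place of code of your own. Each camera call takes 0.05 s, during which the arm holds its last target.

TASK

The nut in the blue post foot is loose: pick up the ring wrench from the table and tighten the nut clockwise until it meets its stop, then pull it snug to about 0.7 N m (7 N at the grip); forced much harder, the brass stud turns along with the nut, which must not happen. The gussets leave room only for short swings, so lift the wrench off the nut and reseat it between strokes, and do not jam it against the gussets. When the nut is snug, take the wrench off and lay it flat on the table, clear of the post foot, leaving everything else where it stands.

Things in the scene. Friction and masses are not known exactly. Their poses are not given: they have to be found in the camera images.
- bracket: Blue steel post foot, fixed on the table, base plate 128 x 96 x 10 mm that ends 32 mm from the nut's axis on the open side (mouth). Origin on the table under the nut's axis, z up, mouth along its own -x. A steel post 46 mm wide and 133 mm high stands behind the nut at x = +67 mm.
- gussets: The blue upright walls of the foot, fixed to it; same origin and axes as the foot. Two gussets with inner faces at y = -36 and +36 mm, 8 mm thick, from x = -34 to +56 mm, and a cross wall with its face at x = +38 mm; all 72 mm high. A seated wrench can swing about 40 degrees to either side of the mouth direction before its shank meets a gusset.
- nut_seat (a point): On the nut's axis, on its flange's top face, 30 mm above the table; turns with the nut, z up. Oiled steel hex nut 28 mm across flats, conical lead-in; nut top 19 mm, stud end 23 mm above this point; flange 45 mm wide. Wrench fits with its x axis along this x axis or a multiple of 60 degrees from it; about 6 degrees free turn each way. Seated, the socket point lies on this point.
- nut (a joint): Turn of the nut on the stud, rad: negative is loose (starts 89 to 109 degrees short), grows as it is tightened (clockwise from above), 0 is the hard stop. Steady drag about 0.2 N m (2 N at the wrench's grip). Always needs more than one stroke. Snug and pushed clockwise, the wrench handle lies some 31 degrees clockwise of the mouth direction.
- stud (a joint): Turn of the brass stud (red line on its end) in the foot, rad; 0 at the start, grows clockwise. Stays still until the snug nut is forced with more than about 1.0 N m (10 N at the wrench's grip); beyond that it turns along with the nut and does not come back. Snug: 0.5 to 0.9 N m pulled at the stop; part of it may be felt as a twist of the hand.
- wrench_socket (a point): Centre of the underside of the wrench's ring (45 mm wide, 14 mm high, hex socket 29.6 mm across flats right through). Axes: z up, handle along -x. Flat steel ring wrench, loose, about 0.2 kg, 171 mm long, lying flat on the table at the start.
- wrench_grip (a point): Where to grasp: centre of the wrench's black rubber grip, 95 mm along -x from the ring's centre, 13 mm above the underside; same axes. Grip 18 mm wide (y), 26 mm high, from 68 to 148 mm from the ring's centre; a shank 12 mm wide, 10 mm high joins it to the ring. Undersides of grip and ring are level.
- paint_red: Red paint bottle, 36 x 39 x 96 mm, upright; bystander. Origin under its centre.
- paint_grey: Grey paint bottle, 34 x 37 x 102 mm, upright; bystander. Origin under its centre.
- siphon_jar: Glass siphon jar, 34 mm wide, 72 mm high; bystander. Origin under its centre.

How it is judged:
By the outcome, as a careful person would: the job done as asked, in the order asked, and still so for the second after the job is handed in, with the robot touching nothing.
It also fails if it takes over 72 s, if anything falls off the work surface, if the arm or the gripper's body presses on something with over 40 N, if the wrist force passes 120 N, or if a joint passes its speed limit or range.

## Working session

There is one attempt and no reset: what is moved stays moved. The work goes in short steps, Python scripts to look and compute and a tool call to move; the robot and the scene stay as the last step left them, time stands still between calls to the robot, and variables do not carry over. Pictures are saved under pics/ and viewed, and the job is handed in when it is done.

Besides the shell and the picture viewer there is one more tool, called after ">>>" by a JSON object that holds its "api" and its "payload". servo_tool: Moves the arm, as the interface text tells. Its arguments: {"type":"object","properties":{"increments":{"type":"string"},"grip_force":{"type":"number"}},"required":["increments"]}

```bash
mkdir -p pics; cat > h.py <<'E'
import numpy as np,cv2
from plant import ctrl
from scipy.spatial.transform import Rotation as R
def look(name,out,crop=None,scale=1):
    p,d=ctrl.read_camera(name)
    np.savez('%s.npz'%out,p=p,d=d)
    q=p[:,:,::-1]
    if crop: 
        r0,r1,c0,c1=crop;q=q[r0:r1,c0:c1]
    q=cv2.resize(q,None,fx=scale,fy=scale,interpolation=cv2.INTER_CUBIC)
    cv2.imwrite('pics/%s.png'%out,q)
    return p,d
def cam(n):
    i=ctrl.camera_info(n);return np.array(i['camera_matrix']),np.array(i['world_to_cam'])
def ray(n,uv,z):
    K,T=cam(n);uv=np.atleast_2d(uv).astype(float)
    d=np.c_[uv,np.ones(len(uv))]@np.linalg.inv(K).T@T[:3,:3]
    c=-T[:3,:3].T@T[:3,3]
    s=(z-c[2])/d[:,2]
    return c+d*s[:,None]
def proj(n,X):
    K,T=cam(n);X=np.atleast_2d(X)
    c=X@T[:3,:3].T+T[:3,3];p=c@K.T
    return p[:,:2]/p[:,2:]
def cloud(n,d):
    K,T=cam(n);v,u=np.mgrid[:400,:640]
    c=np.stack([(u-K[0,2])/K[0,0]*d,(v-K[1,2])/K[1,1]*d,d],-1)
    return (c-T[:3,3])@T[:3,:3]
def st():
    s=ctrl.get_state()
    for k,v in s.items(): print(k,np.round(v,4))
    return s
E
python3 - <<'E'
from h import *
st()
for n in('scene','top'):
    look(n,n+'0');print(cam(n))
E
```

```text
time 0.0
qpos [ 1.04    0.2872  1.5782 -0.      1.2786 -0.15  ]
dq [ 0.0003 -0.0013 -0.0011  0.0001  0.0002  0.001 ]
joint_efforts [ 1.30000e-03 -4.05986e+01 -2.92621e+01 -1.00000e-04  5.80000e-03
 -0.00000e+00]
eef_pos [0.2505 0.6261 0.2439]
tcp_rot [ 1.892e-01  9.819e-01 -1.100e-03 -4.000e-04]
contact_force [ 0.7696 -0.369   0.4453]
wrist_torque [0.0049 0.0229 0.0103]
opening 0.9999
(array([[465.72130523,   0.        , 321.52529172],
       [  0.        , 465.72130523, 197.30295738],
       [  0.        ,   0.        ,   1.        ]]), array([[ 0.54847214, -0.83616743, -0.00152808, -0.45399697],
       [-0.34500545, -0.22463599, -0.91132316,  0.20932368],
       [ 0.76167548,  0.50036257, -0.41168891,  0.76475493],
       [ 0.        ,  0.        ,  0.        ,  1.        ]]))
(array([[445.30592708,   0.        , 321.42098282],
       [  0.        , 445.30592708, 200.7475858 ],
       [  0.        ,   0.        ,   1.        ]]), array([[ 1.39175803e-03, -9.99891263e-01, -1.46807868e-02,
        -1.51916558e-01],
       [-9.96424971e-01, -1.46532097e-04, -8.44822763e-02,
         5.89083681e-01],
       [ 8.44709387e-02,  1.47458815e-02, -9.96316827e-01,
         9.64348689e-01],
       [ 0.00000000e+00,  0.00000000e+00,  0.00000000e+00,
         1.00000000e+00]]))
```

View pics/scene0.png

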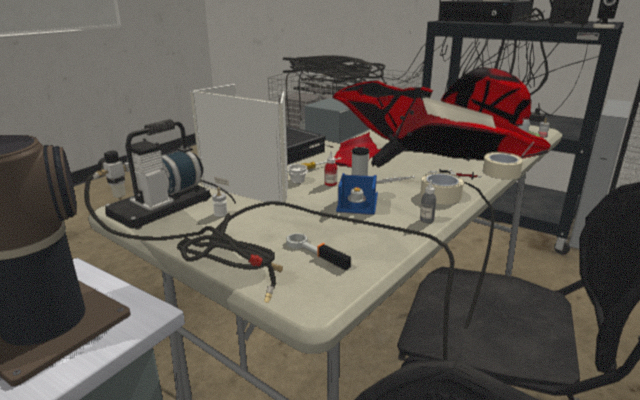

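View pics/top0.png

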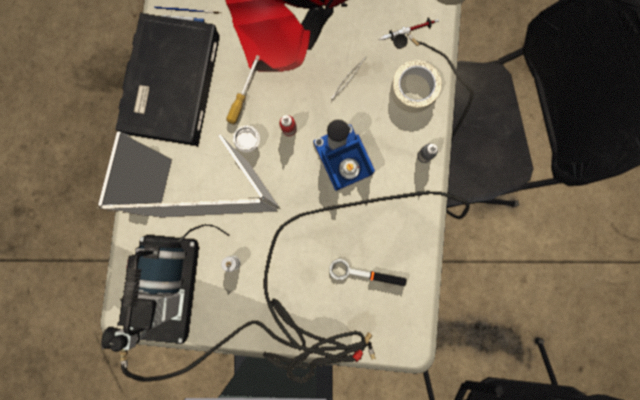

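```bash
python3 - <<'E'
from h import *
for n,c in(('top',(110,200,290,450)),('top',(240,300,310,420)),('scene',(130,280,270,450))):
    a=np.load(n+'0.npz')
    r0,r1,c0,c1=c
    q=a['p'][r0:r1,c0:c1,::-1]
    s=5 if c0!=270 else 4
    cv2.imwrite('pics/z_%s_%d.png'%(n,r0),cv2.resize(q,None,fx=s,fy=s,interpolation=cv2.INTER_CUBIC))
print(ray('top',[[340,268],[404,281],[349,168],[338,130],[230,265],[288,124],[429,150]],0.015).round(3))
E
```

```text
[[ 0.441 -0.193  0.015]
 [ 0.413 -0.333  0.015]
 [ 0.664 -0.213  0.015]
 [ 0.751 -0.189  0.015]
 [ 0.447  0.051  0.015]
 [ 0.765 -0.075  0.015]
 [ 0.705 -0.394  0.015]]
```

View pics/z_top_110.png

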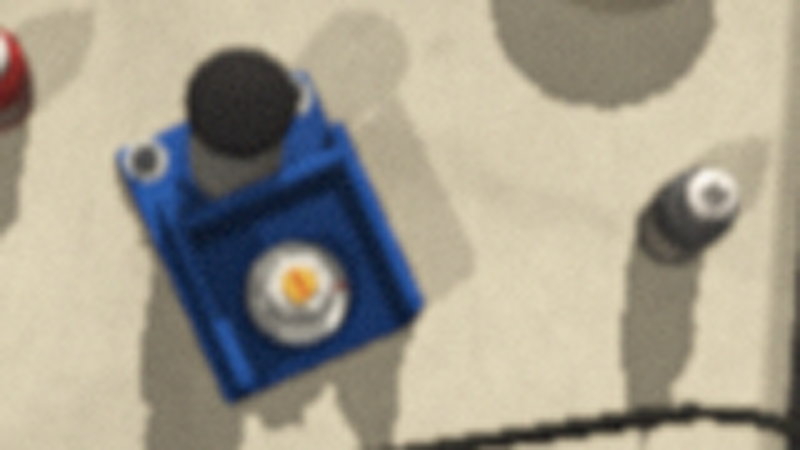

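View pics/z_top_240.png

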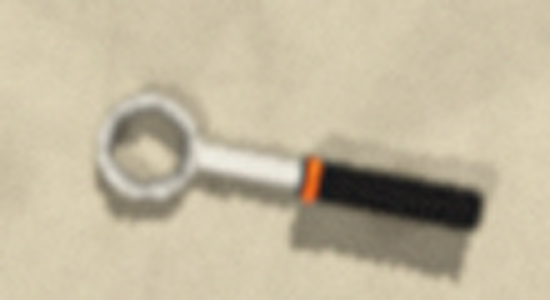

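View pics/z_scene_130.png

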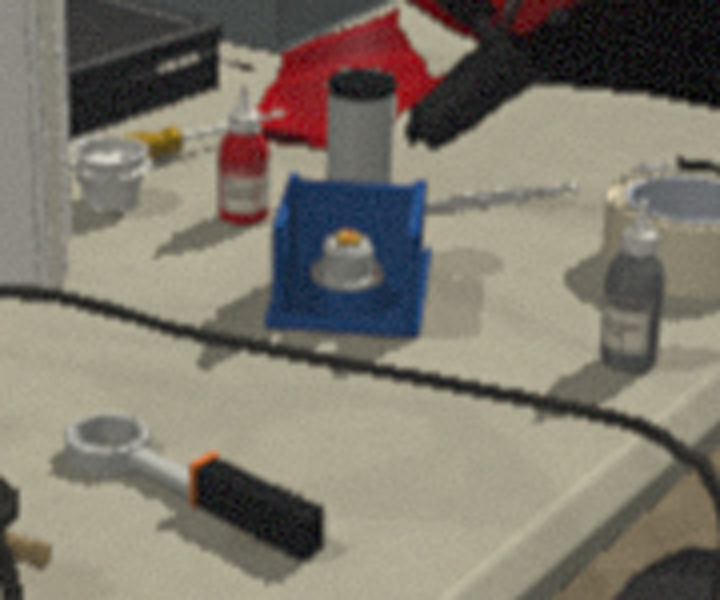

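```bash
python3 - <<'E'
from h import *
a=np.load('top0.npz');p=a['p'];d=a['d']
hsv=cv2.cvtColor(p,cv2.COLOR_RGB2HSV)
W=cloud('top',d)
# grip: dark in region
m=np.zeros((400,640),np.uint8);m[255:295,360:415]=1
dk=((hsv[...,2]<60)&(m>0))
W1=W[dk];print('grip n',dk.sum(),'z',np.percentile(W1[:,2],[10,50,90]).round(4))
v,u=np.nonzero(dk);xy=ray('top',np.c_[u,v],0.026)[:,:2]
r=cv2.minAreaRect(xy.astype(np.float32)*1000);print('grip rect mm',r)
# ring+shank: depth-based height>5mm
hh=(W[...,2]>0.006)&(W[...,2]<0.05);mm=np.zeros_like(hh);mm[250:300,320:415]=1
k=hh&mm;v,u=np.nonzero(k);print(k.sum(),u.min(),u.max(),v.min(),v.max())
# bright ring
br=(hsv[...,2]>130)&(hsv[...,1]<28);br[:255]=0;br[285:]=0;br[:,:325]=0;br[:,375:]=0
cv2.imwrite('pics/m.png',np.hstack([cv2.resize((x[240:300,310:420]*255).astype(np.uint8),None,fx=3,fy=3,interpolation=0) for x in (hh,br)]))
# bracket
bl=(hsv[...,0]>100)&(hsv[...,0]<125)&(hsv[...,1]>150);bl[:110]=0;bl[200:]=0;bl[:,:300]=0;bl[:,390:]=0
B=W[bl];print('blue z hist',np.histogram(B[:,2],bins=np.arange(0,.1,.005)))
t=bl&(W[...,2]>.066)&(W[...,2]<.08);v,u=np.nonzero(t)
xy=ray('top',np.c_[u,v],0.072)[:,:2];np.save('top_w.npy',xy)
r=cv2.minAreaRect(xy.astype(np.float32)*1000);print('wall top rect',r,cv2.boxPoints(r))
# stud
o=(hsv[...,0]>8)&(hsv[...,0]<30)&(hsv[...,1]>110)&(hsv[...,2]>140);o[:155]=0;o[180:]=0;o[:,:335]=0;o[:,365:]=0
v,u=np.nonzero(o);print('stud',len(u),u.mean(),v.mean(),ray('top',[[u.mean(),v.mean()]],.053),np.median(W[o],0))
E
```

```text
grip n 226 z [0.025  0.0272 0.0293]
grip rect mm ((418.03411865234375, -299.89605712890625), (68.38456726074219, 15.645278930664062), 79.58861541748047)
629 323 411 250 297
blue z hist (array([  1, 222, 452,  46,  36,  27,  29,  29,  31,  32,  23,  38,  34,
        71, 300,  14,   0,   0,   0]), array([0.   , 0.005, 0.01 , 0.015, 0.02 , 0.025, 0.03 , 0.035, 0.04 ,
       0.045, 0.05 , 0.055, 0.06 , 0.065, 0.07 , 0.075, 0.08 , 0.085,
       0.09 , 0.095]))
wall top rect ((671.4334716796875, -206.73687744140625), (88.04646301269531, 85.46599578857422), 24.00726890563965) [[ 613.83246 -185.61151]
 [ 648.60455 -263.68417]
 [ 729.0345  -227.86224]
 [ 694.2624  -149.78958]]
stud 34 349.5 166.7058823529412 [[ 0.66070974 -0.21259763  0.053     ]] [ 0.66013325 -0.21253265  0.0532668 ]
```

View pics/m.png

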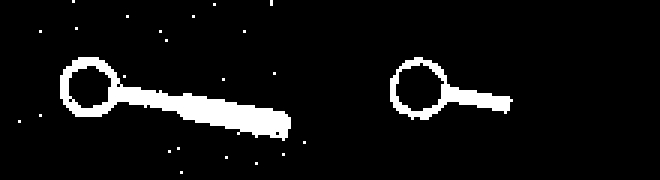

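```bash
python3 - <<'E'
from h import *
a=np.load('top0.npz');p=a['p'];d=a['d']
hsv=cv2.cvtColor(p,cv2.COLOR_RGB2HSV);W=cloud('top',d)
hh=((W[...,2]>0.006)&(W[...,2]<0.05)).astype(np.uint8)
hh[:250]=0;hh[300:]=0;hh[:,:320]=0;hh[:,415:]=0
n,l,s,c=cv2.connectedComponentsWithStats(hh)
i=1+np.argmax(s[1:,4]);print(s[i])
m=(l==i)
u0=s[i][0]
v,u=np.nonzero(m);k=u<u0+19
cs,_=cv2.findContours(m.astype(np.uint8),cv2.RETR_EXTERNAL,cv2.CHAIN_APPROX_NONE)
ct=cs[0][:,0,:];ct=ct[ct[:,0]<u0+17]
xy=ray('top',ct,.014)[:,:2]*1000
A=np.c_[2*xy,np.ones(len(xy))];s_=np.linalg.lstsq(A,(xy**2).sum(1),rcond=None)[0]
print('ring',s_[:2],'R',np.sqrt(s_[2]+s_[:2]@s_[:2]))
k=(u>u0+24)
g=ray('top',np.c_[u,v][k],.02)[:,:2]*1000
f=cv2.fitLine(g.astype(np.float32),cv2.DIST_HUBER,0,.01,.01).ravel();print('line',f,np.degrees(np.arctan2(f[1],f[0])))
far=((g-s_[:2])@f[:2]);print('extent',abs(far).max())
dd=f[2:]-s_[:2];print('dir',np.degrees(np.arctan2(dd[1],dd[0])))
# far end from grip, orange
o=(hsv[...,0]>3)&(hsv[...,0]<20)&(hsv[...,1]>150);o[:255]=0;o[295:]=0;o[:,:360]=0;o[:,:]=o;o[:,390:]=0
vv,uu=np.nonzero(o);print('orange',ray('top',[[uu.mean(),vv.mean()]],.026)*1000)
b=np.load('scene0.npz');hs=cv2.cvtColor(b['p'],cv2.COLOR_RGB2HSV)
Ws=cloud('scene',b['d']);
k=(Ws[...,2]>.022)&(Ws[...,2]<.03)&(hs[...,2]<70)&(abs(Ws[...,0]-.42)<.06)&(abs(Ws[...,1]+.3)<.08)
print('scene grip top',k.sum(),cv2.minAreaRect((Ws[k][:,:2]*1000).astype(np.float32)))
k=(Ws[...,2]>.05)&(hs[...,0]>8)&(hs[...,0]<30)&(hs[...,1]>130)&(abs(Ws[...,0]-.66)<.03)&(abs(Ws[...,1]+.21)<.03)
print('scene stud',k.sum(),np.median(Ws[k],0))
# nut top
k=(W[...,2]>.045)&(W[...,2]<.06)&(abs(W[...,0]-.661)<.03)&(abs(W[...,1]+.212)<.03)
r=ray('top',np.argwhere(k)[:,::-1],.049)*1000;print('nut top',k.sum(),r.mean(0))
# bystanders
for n,(x,y) in dict(cap=(.447,.051),red=(.765,-.075),grey=(.705,-.394)).items():
    k=(W[...,2]>.03)&(abs(W[...,0]-x)<.06)&(abs(W[...,1]-y)<.05);print(n,np.median(W[k],0),W[k][:,2].max())
E
```

```text
[330 259  77  28 614]
ring [ 439.39007672 -191.11179345] R 21.34020927232295
line [ 1.9906445e-01  9.7998643e-01  4.2215445e+02 -2.8264563e+02] 78.51774
extent 148.3008347179304
dir -100.6638113951957
orange [[ 425.41579634 -262.11858373   26.        ]]
scene grip top 192 ((416.91790771484375, -299.2471618652344), (73.45530700683594, 17.34563636779785), 79.08235931396484)
scene stud 13 [ 0.6625885  -0.21203064  0.05363447]
nut top 145 [ 662.1730906  -213.16308404   49.        ]
cap [0.45319509 0.04363592 0.05250395] 0.07397357636765382
red [ 0.75224015 -0.07874666  0.06124944] 0.09820066622386037
grey [ 0.69030799 -0.3790733   0.06659115] 0.10304300583031178
```

```bash
cat >> h.py <<'E'
import json
def pose(x,y,z,chi): # chi deg tool x angle
    return np.array([x,y,z]),R.from_euler('z',chi,degrees=True)*R.from_euler('x',180,degrees=True)
def getc():
    c=json.load(open('cmd.json'));return np.array(c['p']),R.from_quat(c['q'])
def setc(p,r): json.dump(dict(p=list(map(float,p)),q=list(map(float,r.as_quat()))),open('cmd.json','w'))
def inc(t,c=None):
    p,r=c or getc()
    rv=(r.inv()*t[1]).as_rotvec();dx=r.inv().apply(t[0]-p)*100
    return np.r_[rv,dx]
def did(row):
    p,r=getc();v=np.array(list(map(float,row.split()))[:6])
    setc(p+r.apply(v[3:]/100),r*R.from_rotvec(v[:3]))
def chk():
    p,r=getc();s=ctrl.get_state();q=R.from_quat(s['tcp_rot'])
    m=q.apply([1,0,0]);n=r.apply([1,0,0])
    print('t',s['time'],'cmd',p.round(4),np.degrees(np.arctan2(n[1],n[0])).round(2),'meas',np.round(s['eef_pos'],4),np.degrees(np.arctan2(m[1],m[0])).round(2),'tilt',np.degrees(np.arccos(-q.apply([0,0,1])[2])).round(2),
     'F',np.round(s['contact_force'],2),'T',np.round(s['wrist_torque'],3),'open',round(s['opening'],3))
    return s
E
python3 - <<'E'
from h import *
W=np.concatenate([cloud(n,np.load(n+'0.npz')['d']).reshape(-1,3) for n in('top','scene')])
for x in np.arange(.2,.75,.1):
    print(round(x,2),[ (round(y,2),round(float(np.percentile(W[(abs(W[:,0]-x)<.05)&(abs(W[:,1]-y)<.05)][:,2],99.5)),2)) for y in np.arange(-.4,.65,.1) if ((abs(W[:,0]-x)<.05)&(abs(W[:,1]-y)<.05)).sum()>20])
s=ctrl.get_state()
# commanded start = nominal joints' pose
setc(*pose(.251,.627,.245,158.2)); 
p,r=getc(); print(r.as_quat()); chk()
setc(np.array([.251,.627,.245]),R.from_quat(s['tcp_rot']))
for t in [(.40,.52,.36,158),(.55,.25,.36,120),(.55,.0,.33,90),(.45,-.2,.25,78.8),(.4205,-.2853,.12,78.8)]:
    print(t,inc(pose(*t)).round(3))
E
```

```text
0.2 [(np.float64(-0.4), 0.0), (np.float64(-0.3), 0.01), (np.float64(-0.2), 0.06), (np.float64(-0.1), 0.07), (np.float64(-0.0), 0.04), (np.float64(0.1), 0.04), (np.float64(0.2), 0.13)]
0.3 [(np.float64(-0.4), 0.01), (np.float64(-0.3), 0.04), (np.float64(-0.2), 0.08), (np.float64(-0.1), 0.08), (np.float64(-0.0), 0.05), (np.float64(0.1), 0.03), (np.float64(0.2), 0.21), (np.float64(0.3), 0.15)]
0.4 [(np.float64(-0.4), 0.01), (np.float64(-0.3), 0.03), (np.float64(-0.2), 0.02), (np.float64(-0.1), 0.07), (np.float64(-0.0), 0.05), (np.float64(0.1), 0.12), (np.float64(0.2), 0.22), (np.float64(0.3), 0.03), (np.float64(0.4), -0.73)]
0.5 [(np.float64(-0.4), 0.01), (np.float64(-0.3), 0.01), (np.float64(-0.2), 1.01), (np.float64(-0.1), 0.04), (np.float64(-0.0), 0.07), (np.float64(0.1), 0.12), (np.float64(0.2), 0.21), (np.float64(0.3), 0.08), (np.float64(0.4), -0.73), (np.float64(0.5), -0.73), (np.float64(0.6), -0.73)]
0.6 [(np.float64(-0.4), 0.02), (np.float64(-0.3), 0.06), (np.float64(-0.2), 0.07), (np.float64(-0.1), 0.26), (np.float64(-0.0), 0.26), (np.float64(0.1), 0.26), (np.float64(0.2), 0.26
[... 388 characters left out ...]
.73)]
[1.89095443e-01 9.81958713e-01 6.01276297e-17 1.15787564e-17]
t 0.1 cmd [0.251 0.627 0.245] 158.2 meas [0.2505 0.6262 0.244 ] 158.18 tilt 0.13 F [ 0.58  0.13 -0.14] T [ 0.004  0.024 -0.026] open 0.999
(0.4, 0.52, 0.36, 158) [-2.0000e-03 -0.0000e+00  3.0000e-03 -1.7805e+01 -4.4210e+00 -1.1497e+01]
(0.55, 0.25, 0.36, 120) [-2.0000e-03  0.0000e+00  6.6600e-01 -4.1765e+01 -2.3913e+01 -1.1464e+01]
(0.55, 0.0, 0.33, 90) [-2.0000e-03  1.0000e-03  1.1900e+00 -5.1057e+01 -4.7115e+01 -8.4170e+00]
(0.45, -0.2, 0.25, 78.8) [-2.0000e-03  1.0000e-03  1.3850e+00 -4.9209e+01 -6.9382e+01 -3.6800e-01]
(0.4205, -0.2853, 0.12, 78.8) [-2.0000e-03  1.0000e-03  1.3850e+00 -4.9646e+01 -7.8369e+01  1.2652e+01]
```

>>> {"api": "servo_tool", "payload": {"increments": "0 0 0 -17.8 -4.4 -11.5 6;0 0 0 -17.8 -4.4 -11.5 6;0 0 0 -17.8 -4.4 -11.5 6;0 0 0 -17.8 -4.4 -11.5 6;0 0 0 -17.8 -4.4 -11.5 6;0 0 0.66 -41.8 -24 -11.5 6;0 0 0.66 -41.8 -24 -11.5 6;0 0 0.66 -41.8 -24 -11.5 6;0 0 0.66 -41.8 -24 -11.5 6;0 0 0.66 -41.8 -24 -11.5 6"}}

```text
time: 0.93
eef_pos: [0.497, 0.3404, 0.3583]
tcp_rot: [0.485, 0.875, -0.0, -0.0]
contact_force: [1.5, 0.9, 0.3]
opening: 0.702
```

```bash
python3 - <<'E'
from h import *
chk()
E
```

```text
t 0.9333 cmd [0.251 0.627 0.245] 158.18 meas [0.497  0.3404 0.3583] 122.04 tilt 0.05 F [1.5  0.88 0.33] T [ 0.008 -0.024  0.007] open 0.702
```

```bash
cat >> h.py <<'E'
def sync():
    s=ctrl.get_state();setc(s['eef_pos'],R.from_quat(s['tcp_rot']))
E
python3 - <<'E'
from h import *
sync()
for t in [(.55,.1,.36,100),(.52,-.05,.34,78.8),(.4205,-.2853,.15,78.8)]:
    print(t,inc(pose(*t)).round(3))
E
```

```text
(0.55, 0.1, 0.36, 100) [-1.0000e-03  0.0000e+00  3.8500e-01 -2.3189e+01 -8.2630e+00 -1.6300e-01]
(0.52, -0.05, 0.34, 78.8) [-1.0000e-03  0.0000e+00  7.5500e-01 -3.4314e+01 -1.8762e+01  1.8450e+00]
(0.4205, -0.2853, 0.15, 78.8) [-1.0000e-03  0.0000e+00  7.5500e-01 -4.8985e+01 -3.9662e+01  2.0859e+01]
```

>>> {"api": "servo_tool", "payload": {"increments": "0 0 0.38 -23.2 -8.3 -0.2 6;0 0 0.38 -23.2 -8.3 -0.2 6;0 0 0.38 -23.2 -8.3 -0.2 6;0 0 0.38 -23.2 -8.3 -0.2 6;0 0 0.38 -23.2 -8.3 -0.2 6;0 0 0.755 -34.3 -18.8 1.8 6;0 0 0.755 -34.3 -18.8 1.8 6;0 0 0.755 -34.3 -18.8 1.8 6;0 0 0.755 -34.3 -18.8 1.8 6;0 0 0.755 -34.3 -18.8 1.8 6"}}

```text
time: 1.77
eef_pos: [0.5204, -0.0515, 0.3397]
tcp_rot: [0.772, 0.636, -0.001, -0.0]
contact_force: [-0.7, 0.4, 0.5]
opening: 0.7
```

```bash
python3 - <<'E'
from h import *
sync();chk()
for t in [(.4205,-.2853,.12,78.8)]:
    print(t,inc(pose(*t)).round(3))
E
```

```text
t 1.7667 cmd [ 0.5204 -0.0515  0.3397] 78.94 meas [ 0.5204 -0.0515  0.3397] 78.94 tilt 0.12 F [-0.71  0.4   0.46] T [ 0.013 -0.007  0.015] open 0.7
(0.4205, -0.2853, 0.12, 78.8) [-2.0000e-03  1.0000e-03  2.0000e-03 -2.4835e+01 -5.2770e+00  2.2008e+01]
```

>>> {"api": "servo_tool", "payload": {"increments": "0 0 0 -24.8 -5.3 22 6;0 0 0 -24.8 -5.3 22 6;0 0 0 -24.8 -5.3 22 6;0 0 0 -24.8 -5.3 22 6;0 0 0 -24.8 -5.3 22 6;0 0 0 -24.8 -5.3 22 6;0 0 0 -24.8 -5.3 22 6;0 0 0 -24.8 -5.3 22 6;0 0 0 -24.8 -5.3 22 6;0 0 0 -24.8 -5.3 22 6"}}

```text
time: 2.6
eef_pos: [0.4207, -0.2816, 0.1183]
tcp_rot: [0.772, 0.636, -0.0, -0.003]
contact_force: [0.4, 0.8, 0.3]
opening: 0.701
```

```bash
python3 - <<'E'
from h import *
sync();chk()
print(inc(pose(.4205,-.2853,.0175,78.8)).round(3))
look('scene','s1',(200,300,230,390),5)
E
```

```text
t 2.6 cmd [ 0.4207 -0.2816  0.1183] 78.92 meas [ 0.4207 -0.2816  0.1183] 78.92 tilt 0.32 F [0.36 0.76 0.3 ] T [ 0.057 -0.001 -0.006] open 0.701
[-4.0000e-03 -3.0000e-03  2.0000e-03 -3.9700e-01  9.6000e-02  1.0082e+01]
```

View pics/s1.png

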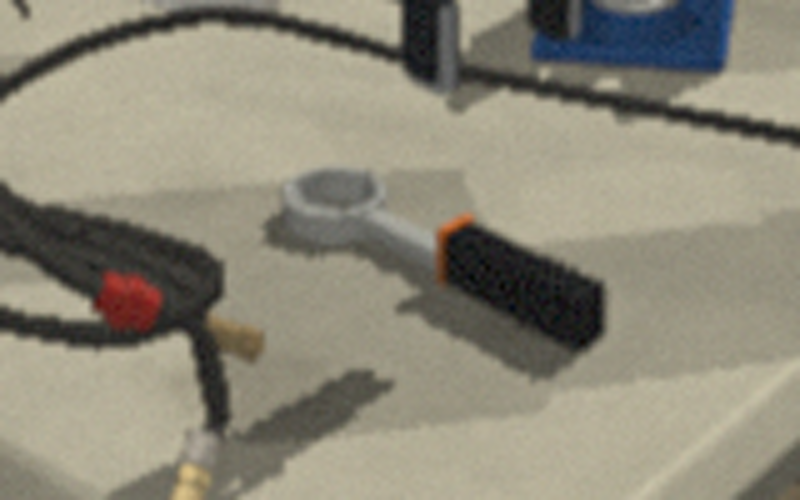

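```bash
python3 - <<'E'
from h import *
sync();chk()
print(inc(pose(.4205,-.2853,.0175,78.8)).round(3))
E
```

```text
t 2.65 cmd [ 0.4221 -0.2815  0.1201] 79.01 meas [ 0.4221 -0.2815  0.1201] 79.01 tilt 0.13 F [ 1.09  0.38 -0.53] T [-0.011 -0.062 -0.003] open 0.704
[-2.0000e-03 -2.0000e-03  4.0000e-03 -4.1900e-01 -6.4000e-02  1.0256e+01]
```

>>> {"api": "servo_tool", "payload": {"increments": "0 0 0 -0.4 0 4 5;0 0 0 -0.4 0 7 5;0 0 0 -0.4 0 9 5;0 0 0 -0.4 0 9 5;0 0 0 -0.4 0 9 5;0 0 0 -0.4 0 9 5"}}

```text
time: 3.15
eef_pos: [0.4237, -0.2861, 0.0332]
tcp_rot: [0.771, 0.637, 0.0, 0.002]
contact_force: [0.7, -0.7, 0.4]
opening: 0.586
```

```bash
python3 - <<'E'
from h import *
look('top','t1',(230,320,300,430),5);sync();chk()
print(inc(pose(.4205,-.2853,.0175,78.8)).round(3))
E
```

```text
t 3.2 cmd [ 0.4238 -0.2864  0.0335] 79.18 meas [ 0.4238 -0.2864  0.0335] 79.18 tilt 0.29 F [-0.36  0.27  0.98] T [ 0.026 -0.065  0.029] open 0.587
[ 0.004  0.003  0.007  0.055 -0.352  1.6  ]
```

View pics/t1.png

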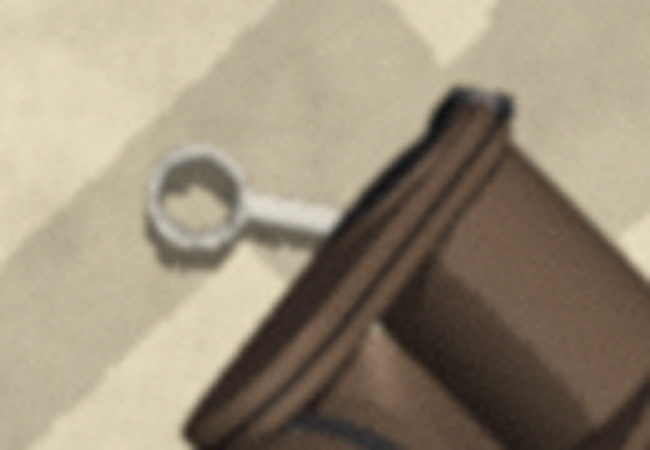

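>>> {"api": "servo_tool", "payload": {"increments": "0 0 0.005 0.05 -0.35 0.8 5;0 0 0.005 0.05 -0.35 1.5 5;0 0 0.005 0.05 -0.35 1.5 5;0 0 0.005 0.05 -0.35 1.5 5", "grip_force": 70}}

```text
time: 3.53
eef_pos: [0.4181, -0.284, 0.0155]
tcp_rot: [0.773, 0.635, -0.0, -0.001]
contact_force: [0.4, -0.4, 0.5]
opening: 0.585
```

```bash
python3 - <<'E'
from h import *
chk()
look('scene','s2',(200,300,230,390),5)
E
```

```text
t 3.5333 cmd [ 0.4238 -0.2864  0.0335] 79.18 meas [ 0.4181 -0.284   0.0155] 78.82 tilt 0.06 F [ 0.45 -0.39  0.47] T [-0.002 -0.     0.   ] open 0.585
```

View pics/s2.png

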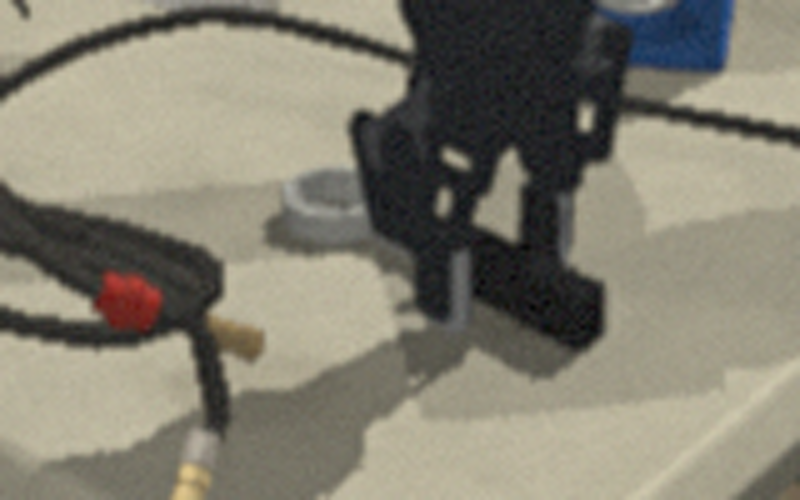

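>>> {"api": "servo_tool", "payload": {"increments": "0 0 0 0 0.1 -0.2 4;0 0 0 0 0.1 -0.2 3;0 0 0 0 0.1 -0.2 2.4;0 0 0 0 0.1 -0.2 1.2;0 0 0 0 0.1 -0.2 1.2;0 0 0 0 0.1 -0.2 1.2;0 0 0 0 0.1 -0.2 1.2;0 0 0 0 0.1 -0.2 1.2;0 0 0 0 0.1 -0.2 1.2", "grip_force": 70}}

```text
time: 4.33
eef_pos: [0.4201, -0.2851, 0.0185]
tcp_rot: [0.773, 0.635, 0.0, 0.001]
contact_force: [0.2, 0.2, 5.3]
opening: 0.194
```

```bash
python3 - <<'E'
from h import *
chk()
look('scene','s3',(200,300,230,390),5)
chk();look('top','t3');chk()
E
```

```text
t 4.3333 cmd [ 0.4238 -0.2864  0.0335] 79.18 meas [ 0.4201 -0.2851  0.0185] 78.82 tilt 0.09 F [0.17 0.18 5.25] T [ 0.068 -0.015 -0.058] open 0.194
t 4.3833 cmd [ 0.4238 -0.2864  0.0335] 79.18 meas [ 0.4201 -0.2851  0.0185] 78.82 tilt 0.09 F [0.97 0.68 5.4 ] T [ 0.123 -0.039 -0.004] open 0.196
t 4.4333 cmd [ 0.4238 -0.2864  0.0335] 79.18 meas [ 0.4201 -0.2851  0.0186] 78.82 tilt 0.09 F [-0.01  0.3   4.32] T [-0.001 -0.06   0.074] open 0.2
```

View pics/s3.png

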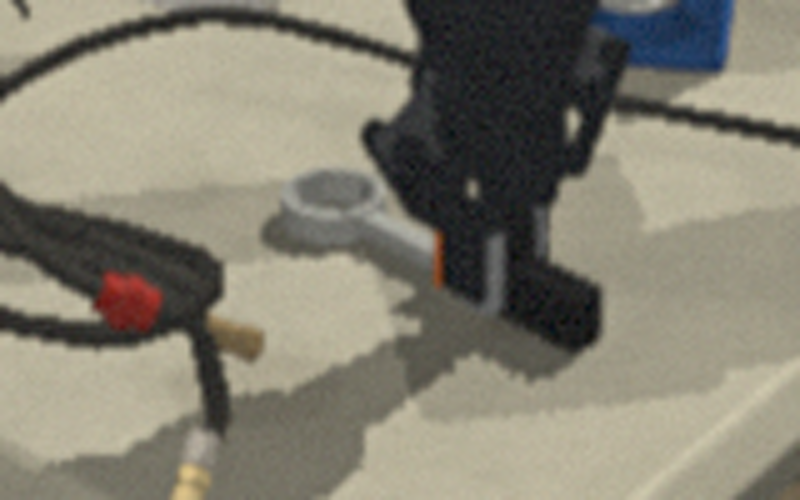

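>>> {"api": "servo_tool", "payload": {"increments": "0 0 0 0 0 -1 1.2;0 0 0 0 0 -3 1.2;0 0 0 0 0 -6 1.2;0 0 0 0 0 -9 1.2;0 0 0 0 0 -10 1.2;0 0 0 0 0 -10 1.2;0 0 0 0 0 -10 1.2;0 0 0 0 0 -10 1.2", "grip_force": 100}}

```text
time: 5.1
eef_pos: [0.4182, -0.2833, 0.1155]
tcp_rot: [0.773, 0.635, -0.0, -0.002]
contact_force: [-0.1, 0.3, -1.7]
opening: 0.186
```

```bash
python3 - <<'E'
from h import *
sync();chk()
look('scene','s4',(160,310,200,400),4)
look('top','t4',(220,320,300,430),5)
a=np.load('top0.npz')['p'][150:185,332:367,::-1]
b=np.load('scene0.npz')['p'][180:210,340:375,::-1]
cv2.imwrite('pics/nut.png',np.hstack([cv2.resize(x,(400,400),interpolation=cv2.INTER_LANCZOS4) for x in(a,b)]))
E
```

```text
t 5.1 cmd [ 0.4182 -0.2833  0.1155] 78.83 meas [ 0.4182 -0.2833  0.1155] 78.83 tilt 0.25 F [-0.12  0.26 -1.66] T [-0.036  0.01   0.019] open 0.186
```

View pics/s4.png

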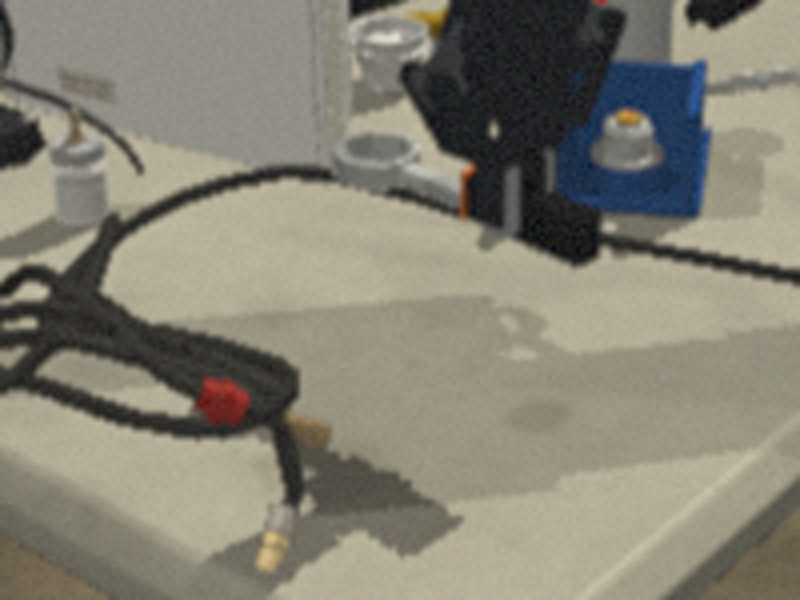

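View pics/t4.png

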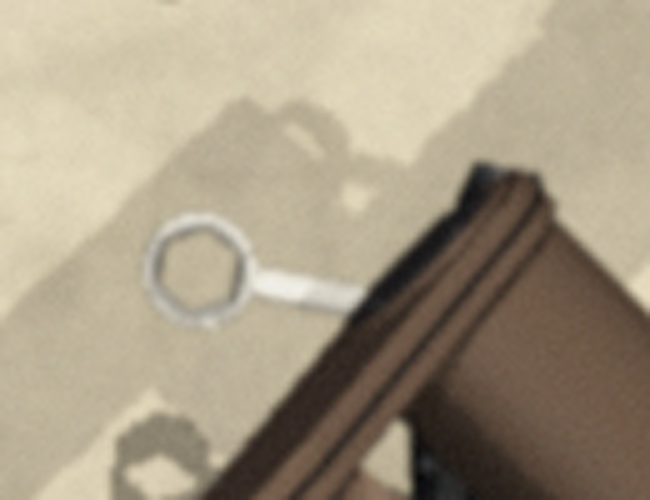

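View pics/nut.png

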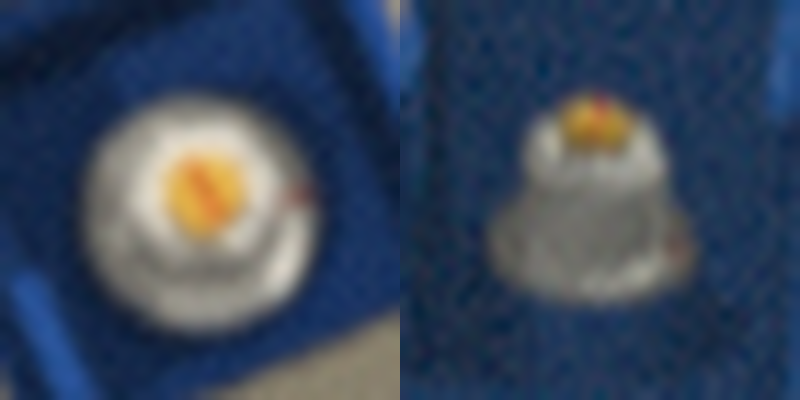

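```bash
python3 - <<'E'
from h import *
chk()
a=np.load('top0.npz')['p']
m=ray('top',[[358.25,167.1]],.030)[0,:2]-[.661,-.2125]
print('mark',m*1000,np.hypot(*m)*1000,np.degrees(np.arctan2(m[1],m[0])))
# rectified view at z=.049 around nut, world axes: up=+x, left=+y, 0.25mm/px
g=np.arange(-25,25,.25)/1000
X,Y=np.meshgrid(.661+g[::-1],-.2125+g[::-1],indexing='ij')
P=np.c_[X.ravel(),Y.ravel(),np.full(X.size,.049)]
uv=proj('top',P).astype(np.float32).reshape(200,200,2)
im=cv2.remap(a,uv[...,0],uv[...,1],cv2.INTER_CUBIC)
cv2.imwrite('pics/rect.png',cv2.resize(im[:,:,::-1],None,fx=3,fy=3))
# hex phase from 6-fold harmonic of gray boundary between nut top and flange
gr=cv2.GaussianBlur(im,(0,0),1).astype(float).mean(2)
th=np.radians(np.arange(0,360,2))
for r in (13,14,15,16,17):
    x=100-r/.25*np.cos(th);y=100-r/.25*np.sin(th)
    v=cv2.remap(gr.astype(np.float32),y.astype(np.float32)[None],x.astype(np.float32)[None],1)[0]
    c=(v*np.exp(-6j*th)).mean();print(r,abs(c).round(2),'bright phase deg',(np.degrees(np.angle(c.conj()))/-6)%60, (np.degrees(-np.angle(c))/6)%60)
E
```

```text
t 5.2 cmd [ 0.4182 -0.2833  0.1155] 78.83 meas [ 0.4183 -0.2833  0.1154] 78.82 tilt 0.28 F [ 0.45  0.74 -2.18] T [-0.006 -0.01  -0.002] open 0.188
mark [  2.53928303 -20.59459286] 20.75054730354915 -82.97099090004461
13 3.17 bright phase deg 22.80124385691076 37.19875614308924
14 3.01 bright phase deg 22.80803430942966 37.19196569057034
15 1.99 bright phase deg 19.838659951169657 40.16134004883034
16 1.45 bright phase deg 12.52930008383249 47.47069991616751
17 2.87 bright phase deg 4.326950084971647 55.67304991502835
```

View pics/rect.png

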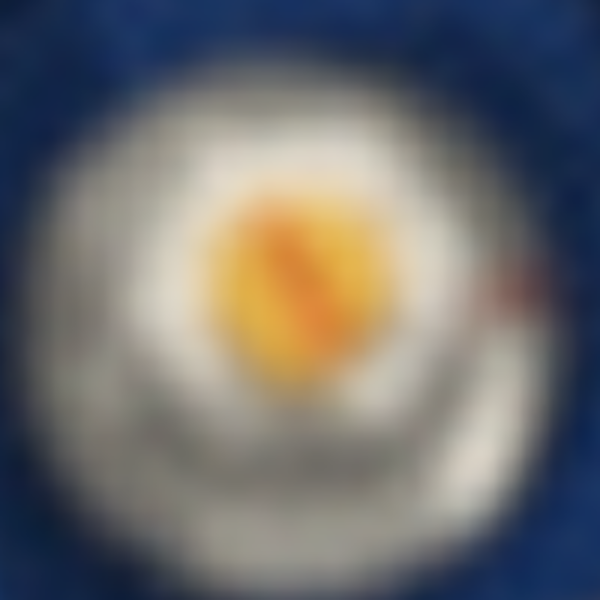

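```bash
python3 - <<'E'
from h import *
a=np.load('t4.npz');W=cloud('top',a['d']);p=a['p']
m=(W[...,2]>.085)&(W[...,2]<.13)
m[:,380:]=0;m[:255]=0;m[295:]=0;m[:,:320]=0;m[:,352:]=0
print(m.sum(),'z',np.percentile(W[m][:,2],[5,25,50,75,95]).round(4))
ct=cv2.findContours(m.astype(np.uint8),cv2.RETR_EXTERNAL,cv2.CHAIN_APPROX_NONE)[0]
ct=max(ct,key=len)[:,0]; ct=ct[ct[:,0]<349]
xy=ray('top',ct,.111)[:,:2]*1000
s=np.linalg.lstsq(np.c_[2*xy,np.ones(len(xy))],(xy**2).sum(1),rcond=None)[0]
c=s[:2];print('ring',c,np.sqrt(s[2]+c@c))
s_=ctrl.get_state();q=R.from_quat(s_['tcp_rot'])
print('in tool',q.inv().apply(np.r_[c/1000,.111]-s_['eef_pos'])*1000)
b=np.load('s4.npz');W=cloud('scene',b['d'])
k=(W[...,2]>.105)&(W[...,2]<.118)&(abs(W[...,0]-c[0]/1000)<.026)&(abs(W[...,1]-c[1]/1000)<.026)
print('scene ring top',k.sum(),np.median(W[k],0),(W[k].min(0)+W[k].max(0))/2)
setc(s_['eef_pos'],q)
for z in (.1155,):
  for chi in (78.8,37):
    ch=np.radians(chi);t=np.array([.661,-.2125])-.095*np.array([np.cos(ch),np.sin(ch)])
    print(chi,t,inc(pose(*t,z,chi)).round(3))
E
```

```text
232 z [0.1044 0.11   0.1115 0.1126 0.1142]
ring [ 436.74687775 -188.86119422] 21.699447088883446
in tool [96.25441029 -0.18514667  4.62304542]
scene ring top 190 [ 0.43229327 -0.18972359  0.11051021] [ 0.43627163 -0.18960233  0.10918951]
78.8 [ 0.64254774 -0.30569074] [-4.0000e-03 -3.0000e-03  0.0000e+00  2.1540e+00  2.2434e+01 -9.8000e-02]
37 [ 0.58512963 -0.26967243] [-5.0000e-03 -1.0000e-03  7.3000e-01  4.5750e+00  1.6103e+01 -6.6000e-02]
```

>>> {"api": "servo_tool", "payload": {"increments": "0 0 0.1 0.6 2.1 0 1.2;0 0 0.2 1.2 4.4 0 1.2;0 0 0.3 1.8 6.6 0 1.2;0 0 0.4 2.5 8.8 0 1.2;0 0 0.5 3.1 11 0 1.2;0 0 0.6 3.7 13.2 0 1.2;0 0 0.7 4.3 15.4 0 1.2;0 0 0.73 4.5 16.1 0 1.2;0 0 0.73 4.5 16.1 0 1.2;0 0 0.73 4.5 16.1 0 1.2"}}

```text
time: 6.03
eef_pos: [0.5854, -0.2709, 0.1157]
tcp_rot: [0.948, 0.318, -0.001, -0.001]
contact_force: [0.1, -0.6, -1.5]
opening: 0.189
```

```bash
python3 - <<'E'
from h import *
look('top','t5',(120,220,290,420),5)
look('scene','s5',(120,220,290,420),5)
chk()
E
```

```text
t 6.1333 cmd [ 0.4183 -0.2833  0.1154] 78.82 meas [ 0.5849 -0.2713  0.1164] 37.03 tilt 0.17 F [-0.57  0.9  -2.14] T [ 0.03   0.032 -0.024] open 0.188
```

View pics/t5.png

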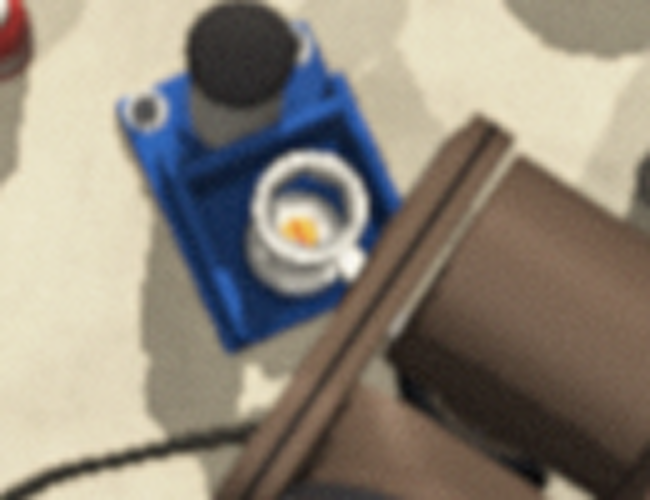

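View pics/s5.png

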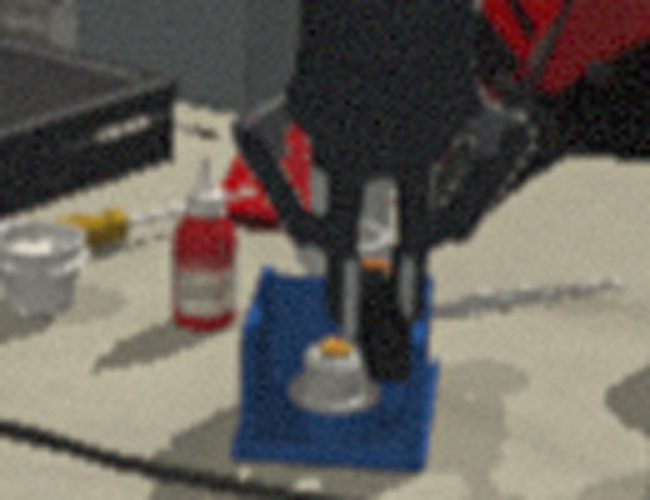

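```bash
cat >> h.py <<'E'
def ring(f,ztop,guess,zl=.012,chi=None):
    a=np.load(f);W=cloud('top',a['d'])
    m=(abs(W[...,2]-ztop)<zl)&(np.hypot(W[...,0]-guess[0],W[...,1]-guess[1])<.032)
    ct=max(cv2.findContours(m.astype(np.uint8),cv2.RETR_EXTERNAL,cv2.CHAIN_APPROX_NONE)[0],key=len)[:,0]
    xy=ray('top',ct,ztop)[:,:2]*1000
    d=xy-np.array(guess)*1000
    if chi is not None:
        an=(np.degrees(np.arctan2(d[:,1],d[:,0]))-chi-180+180)%360-180
        xy=xy[abs(an)>35]
    s=np.linalg.lstsq(np.c_[2*xy,np.ones(len(xy))],(xy**2).sum(1),rcond=None)[0];c=s[:2]
    return c,np.sqrt(s[2]+c@c),np.median(W[m][:,2])
E
python3 - <<'E'
from h import *
print(ring('t5.npz',.1115,(.661,-.214),chi=37))
s=chk();e=np.array(s['eef_pos']);print(e+R.from_quat(s['tcp_rot']).apply([.0955,0,0]))
E
```

```text
(array([ 662.10736612, -213.92795395]), np.float64(22.01117139942321), np.float64(0.11083117840877595))
t 6.1333 cmd [ 0.4183 -0.2833  0.1154] 78.82 meas [ 0.5849 -0.2713  0.1164] 37.03 tilt 0.17 F [-0.57  0.9  -2.14] T [ 0.03   0.032 -0.024] open 0.188
[ 0.66116631 -0.21376414  0.11629856]
```

>>> {"api": "servo_tool", "payload": {"increments": "0 0 0 0.05 -0.14 1.5 1.2;0 0 0 0.05 -0.14 3 1.2;0 0 0 0.05 -0.14 4 1.2;0 0 0 0.05 -0.14 4.2 1.2;0 0 0 0.05 -0.14 4.2 1.2;0 0 0 0.05 -0.14 4.2 1.2"}}

```text
time: 6.63
eef_pos: [0.5856, -0.2703, 0.0758]
tcp_rot: [0.948, 0.317, -0.0, -0.0]
contact_force: [0.4, 0.1, -0.6]
opening: 0.19
```

```bash
python3 - <<'E'
from h import *
look('top','t6',(120,220,290,420),5)
look('scene','s6',(120,220,290,420),5)
s=chk();e=np.array(s['eef_pos']);print(e+R.from_quat(s['tcp_rot']).apply([.0955,0,0]))
print(ring('t6.npz',.070,(.661,-.213),zl=.006,chi=37))
E
```

```text
t 6.7333 cmd [ 0.4183 -0.2833  0.1154] 78.82 meas [ 0.5863 -0.2706  0.0768] 37.0 tilt 0.1 F [-0.13 -0.16 -1.66] T [-0.029  0.033  0.006] open 0.189
[ 0.66256178 -0.21316155  0.07684477]
(array([ 663.29060319, -213.53549418]), np.float64(21.89342807938294), np.float64(0.0714896121387343))
```

View pics/t6.png

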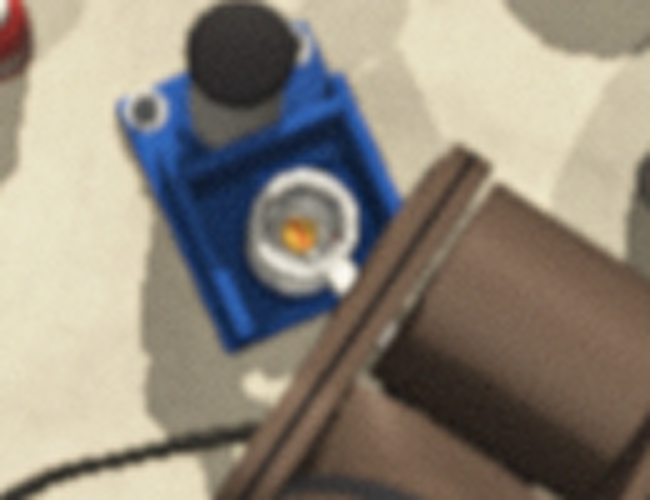

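>>> {"api": "servo_tool", "payload": {"increments": "0 0 0 -0.08 -0.18 0 1.2;0 0 0 -0.08 -0.18 0.3 1.2;0 0 0 -0.08 -0.18 0.6 1.2;0 0 0 -0.08 -0.18 0.9 1.2;0 0 0 -0.08 -0.18 1.1 1.2;0 0 0 -0.08 -0.18 1.1 1.2"}}

```text
time: 7.23
eef_pos: [0.5836, -0.2689, 0.0639]
tcp_rot: [0.948, 0.317, -0.0, -0.001]
contact_force: [-0.2, 0.0, -1.5]
opening: 0.187
```

```bash
python3 - <<'E'
from h import *
s=chk();e=np.array(s['eef_pos']);print(e+R.from_quat(s['tcp_rot']).apply([.0955,0,0]))
E
```

```text
t 7.2333 cmd [ 0.4183 -0.2833  0.1154] 78.82 meas [ 0.5836 -0.2689  0.0639] 37.0 tilt 0.09 F [-0.24  0.02 -1.47] T [ 0.004  0.033 -0.032] open 0.187
[ 0.65983403 -0.21138829  0.06387135]
```

>>> {"api": "servo_tool", "payload": {"increments": "0 0 0 0 0 0.3 1.2;0 0 0 0 0 0.6 1.2;0 0 0 0 0 0.9 1.2;0 0 0 0 0 1.2 1.2;0 0 0 0 0 1.4 1.2;0 0 0 0 0 1.4 1.2"}}

```text
time: 7.73
eef_pos: [0.5836, -0.269, 0.05]
tcp_rot: [0.948, 0.317, -0.0, -0.001]
contact_force: [-0.5, -0.3, -1.6]
opening: 0.186
```

```bash
python3 - <<'E'
from h import *
s=chk();e=np.array(s['eef_pos']);print(e+R.from_quat(s['tcp_rot']).apply([.0955,0,0]))
E
```

```text
t 7.7333 cmd [ 0.4183 -0.2833  0.1154] 78.82 meas [ 0.5836 -0.269   0.05  ] 37.0 tilt 0.08 F [-0.55 -0.33 -1.61] T [-0.006  0.023  0.025] open 0.186
[ 0.65987965 -0.21148824  0.04998051]
```

```bash
cat >> h.py <<'E'
def arc(a0,a1,n,r=9.55,hold=1,dz=0,g=1.2):
    rows=[]
    for a in list(np.linspace(a0,a1,n+1)[1:])+[a1]*hold:
        t=np.radians(a);rows.append('0 0 %.3f %.2f %.2f %g %g'%(t,r*(1-np.cos(t)),-r*np.sin(t),dz,g))
    print(';'.join(rows))
def mom(C=(.660,-.2115)):
    s=chk();d=np.array(s['eef_pos'])[:2]-np.array(C);F=np.array(s['contact_force']);T=np.array(s['wrist_torque'])
    q=R.from_quat(s['tcp_rot']);x=q.apply([1,0,0])[:2];ty=q.apply([0,1,0])
    # moment of outside on tool about nut axis (+ = ccw on tool => resisting cw)
    print('r',np.hypot(*d).round(4),'off-axis mm',((np.array(s['eef_pos'])[:2]+.0955*x-np.array(C))*1000).round(2),'rxF',(d[0]*F[1]-d[1]*F[0]).round(3),'Tz',T[2].round(3),'F_tooly',(F@ty).round(2),'F_toolx',(F[:2]@x).round(2))
    return s
E
python3 - <<'E'
from h import *
mom();arc(0,20,8,hold=2)
E
```

```text
t 7.7333 cmd [ 0.4183 -0.2833  0.1154] 78.82 meas [ 0.5836 -0.269   0.05  ] 37.0 tilt 0.08 F [-0.55 -0.33 -1.61] T [-0.006  0.023  0.025] open 0.186
r 0.0956 off-axis mm [-0.12  0.01] rxF -0.006 Tz 0.025 F_tooly -0.06 F_toolx -0.64
0 0 0.044 0.01 -0.42 0 1.2;0 0 0.087 0.04 -0.83 0 1.2;0 0 0.131 0.08 -1.25 0 1.2;0 0 0.175 0.15 -1.66 0 1.2;0 0 0.218 0.23 -2.07 0 1.2;0 0 0.262 0.33 -2.47 0 1.2;0 0 0.305 0.44 -2.87 0 1.2;0 0 0.349 0.58 -3.27 0 1.2;0 0 0.349 0.58 -3.27 0 1.2;0 0 0.349 0.58 -3.27 0 1.2
```

>>> {"api": "servo_tool", "payload": {"increments": "0 0 0.044 0.01 -0.42 0 1.2;0 0 0.087 0.04 -0.83 0 1.2;0 0 0.131 0.08 -1.25 0 1.2;0 0 0.175 0.15 -1.66 0 1.2;0 0 0.218 0.23 -2.07 0 1.2;0 0 0.262 0.33 -2.47 0 1.2;0 0 0.305 0.44 -2.87 0 1.2;0 0 0.349 0.58 -3.27 0 1.2;0 0 0.349 0.58 -3.27 0 1.2;0 0 0.349 0.58 -3.27 0 1.2"}}

```text
time: 8.57
eef_pos: [0.5688, -0.2391, 0.0508]
tcp_rot: [0.989, 0.149, -0.0, -0.0]
contact_force: [-0.2, 2.1, -1.6]
opening: 0.193
```

```bash
python3 - <<'E'
from h import *
mom();arc(0,25.5,8,hold=2)
E
```

```text
t 8.5667 cmd [ 0.4183 -0.2833  0.1154] 78.82 meas [ 0.5688 -0.2391  0.0508] 17.11 tilt 0.06 F [-0.24  2.12 -1.65] T [0.333 0.11  0.231] open 0.193
r 0.0953 off-axis mm [0.06 0.46] rxF -0.2 Tz 0.231 F_tooly -2.1 F_toolx 0.39
0 0 0.056 0.01 -0.53 0 1.2;0 0 0.111 0.06 -1.06 0 1.2;0 0 0.167 0.13 -1.59 0 1.2;0 0 0.223 0.24 -2.11 0 1.2;0 0 0.278 0.37 -2.62 0 1.2;0 0 0.334 0.53 -3.13 0 1.2;0 0 0.389 0.72 -3.63 0 1.2;0 0 0.445 0.93 -4.11 0 1.2;0 0 0.445 0.93 -4.11 0 1.2;0 0 0.445 0.93 -4.11 0 1.2
```

>>> {"api": "servo_tool", "payload": {"increments": "0 0 0.056 0.01 -0.53 0 1.2;0 0 0.111 0.06 -1.06 0 1.2;0 0 0.167 0.13 -1.59 0 1.2;0 0 0.223 0.24 -2.11 0 1.2;0 0 0.278 0.37 -2.62 0 1.2;0 0 0.334 0.53 -3.13 0 1.2;0 0 0.389 0.72 -3.63 0 1.2;0 0 0.445 0.93 -4.11 0 1.2"}}

```text
time: 9.23
eef_pos: [0.5653, -0.1963, 0.0507]
tcp_rot: [0.997, -0.074, -0.001, -0.001]
contact_force: [-1.9, 4.5, 0.3]
opening: 0.188
```

```bash
python3 - <<'E'
from h import *
mom();look('top','t7',(120,220,290,420),5);mom()
look('scene','s7',(120,220,290,420),5)
E
```

```text
t 9.2333 cmd [ 0.4183 -0.2833  0.1154] 78.82 meas [ 0.5653 -0.1963  0.0507] -8.45 tilt 0.18 F [-1.87  4.51  0.29] T [0.829 0.09  0.675] open 0.188
r 0.0959 off-axis mm [-0.24  1.15] rxF -0.398 Tz 0.675 F_tooly -4.18 F_toolx -2.51
t 9.2833 cmd [ 0.4183 -0.2833  0.1154] 78.82 meas [ 0.5654 -0.1956  0.0507] -8.57 tilt 0.18 F [-1.42  3.7   0.08] T [0.519 0.269 0.366] open 0.188
r 0.0959 off-axis mm [-0.14  1.65] rxF -0.327 Tz 0.366 F_tooly -3.45 F_toolx -1.96
```

View pics/t7.png

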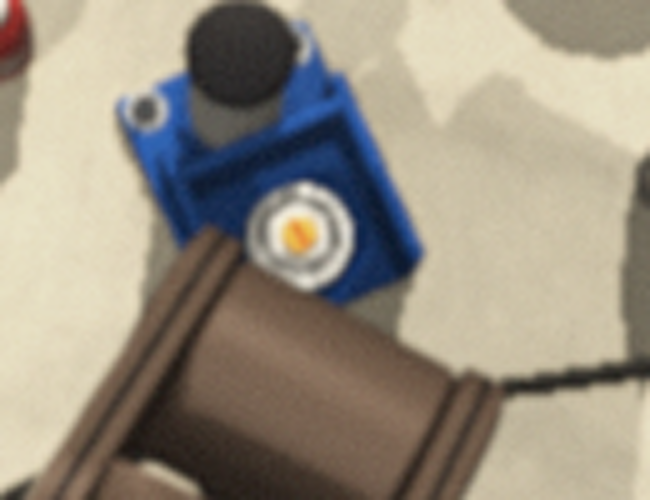

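View pics/s7.png

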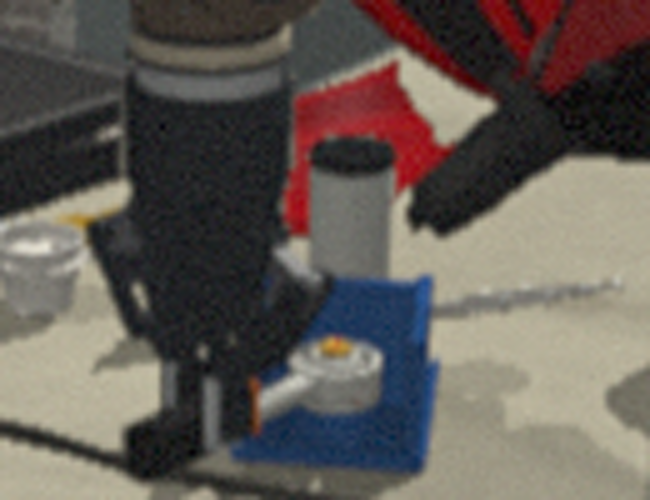

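```bash
python3 - <<'E'
from h import *
arc(0,-5,2,hold=0);arc(-5,-65.6,10,hold=0,dz=-4)
E
```

```text
0 0 -0.044 0.01 0.42 0 1.2;0 0 -0.087 0.04 0.83 0 1.2
0 0 -0.193 0.18 1.83 -4 1.2;0 0 -0.299 0.42 2.81 -4 1.2;0 0 -0.405 0.77 3.76 -4 1.2;0 0 -0.510 1.22 4.66 -4 1.2;0 0 -0.616 1.76 5.52 -4 1.2;0 0 -0.722 2.38 6.31 -4 1.2;0 0 -0.828 3.09 7.03 -4 1.2;0 0 -0.933 3.87 7.67 -4 1.2;0 0 -1.039 4.71 8.23 -4 1.2;0 0 -1.145 5.60 8.70 -4 1.2
```

>>> {"api": "servo_tool", "payload": {"increments": "0 0 -0.044 0.01 0.42 0 1.2;0 0 -0.087 0.04 0.83 0 1.2;0 0 -0.087 0.04 0.83 0 1.2"}}

```text
time: 9.58
eef_pos: [0.5645, -0.2055, 0.0504]
tcp_rot: [1.0, -0.029, -0.001, -0.001]
contact_force: [-0.8, 5.4, -0.3]
opening: 0.185
```

```bash
python3 - <<'E'
from h import *
mom()
E
```

```text
t 9.5833 cmd [ 0.4183 -0.2833  0.1154] 78.82 meas [ 0.5645 -0.2055  0.0504] -3.35 tilt 0.15 F [-0.81  5.36 -0.28] T [0.885 0.048 0.493] open 0.185
r 0.0956 off-axis mm [-0.12  0.45] rxF -0.507 Tz 0.493 F_tooly -5.3 F_toolx -1.12
```

>>> {"api": "servo_tool", "payload": {"increments": "0 0 0 0 -0.12 0 1.2;0 0 0 0 -0.15 0 1.2"}}

```text
time: 9.75
eef_pos: [0.5647, -0.2043, 0.0505]
tcp_rot: [1.0, -0.031, -0.001, -0.0]
contact_force: [-1.2, 1.7, -2.4]
opening: 0.187
```

```bash
python3 - <<'E'
from h import *
mom()
E
```

```text
t 9.75 cmd [ 0.4183 -0.2833  0.1154] 78.82 meas [ 0.5647 -0.2043  0.0505] -3.55 tilt 0.06 F [-1.21  1.7  -2.37] T [0.277 0.288 0.158] open 0.187
r 0.0955 off-axis mm [0.05 1.26] rxF -0.153 Tz 0.158 F_tooly -1.62 F_toolx -1.31
```

>>> {"api": "servo_tool", "payload": {"increments": "0 0 0 0.05 -0.05 -1 1.2;0 0 0 0.05 -0.05 -2.5 1.2;0 0 0 0.05 -0.05 -4 1.2;0 0 0 0.05 -0.05 -5 1.2;0 0 0 0.05 -0.05 -5 1.2;0 0 0 0.05 -0.05 -5 1.2"}}

```text
time: 10.25
eef_pos: [0.5665, -0.2047, 0.1023]
tcp_rot: [1.0, -0.031, 0.002, 0.001]
contact_force: [0.1, -0.4, -3.0]
opening: 0.182
```

```bash
python3 - <<'E'
from h import *
look('scene','s8',(130,210,300,410),6)
look('top','t8',(120,220,290,420),5)
mom()
print(ring('t8.npz',.096,(.660,-.2115),zl=.008,chi=-3))
E
```

```text
t 10.35 cmd [ 0.4183 -0.2833  0.1154] 78.82 meas [ 0.5652 -0.2038  0.1003] -3.53 tilt 0.04 F [ 0.06  0.37 -2.09] T [-0.019  0.042 -0.008] open 0.191
r 0.0951 off-axis mm [0.56 1.78] rxF -0.036 Tz -0.008 F_tooly -0.38 F_toolx 0.04
(array([ 663.64112631, -213.61657924]), np.float64(19.13583848135071), np.float64(0.09721215615901085))
```

View pics/s8.png

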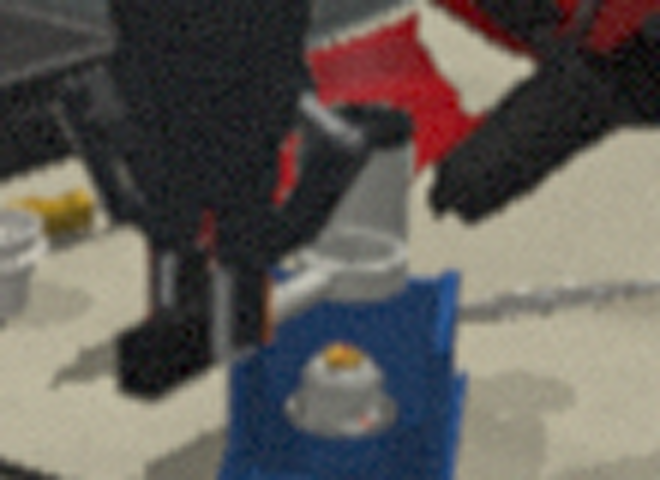

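View pics/t8.png

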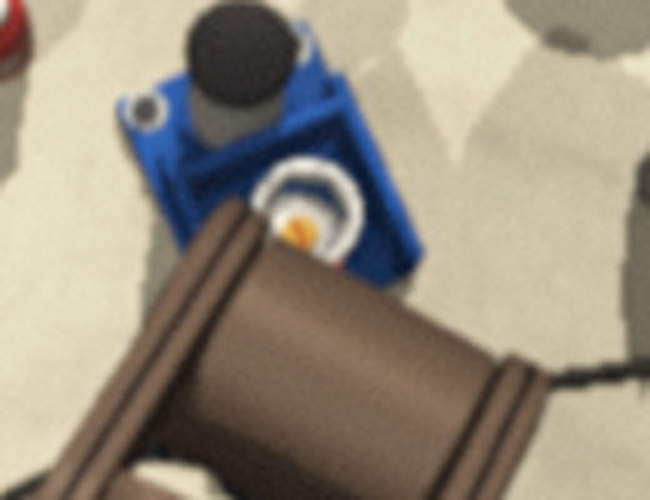

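```bash
cat >> h.py <<'E'
def mark(f,cam_,C=(.661,-.2122)):
    p=np.load(f)['p'];h=cv2.cvtColor(p,cv2.COLOR_RGB2HSV).astype(int)
    q=p.astype(int);red=(q[...,0]-np.maximum(q[...,1],q[...,2]))
    v,u=np.mgrid[:400,:640];c=proj(cam_,[[*C,.031]])[0]
    W=ray(cam_,np.c_[u.ravel(),v.ravel()],.031)[:,:2].reshape(400,640,2)-np.array(C)
    rr=np.hypot(W[...,0],W[...,1]);k=(rr>.0165)&(rr<.0235)&(red>25)
    w=red[k].astype(float);print('mark px',k.sum(), 'uv',(u[k]*w).sum()/w.sum(),(v[k]*w).sum()/w.sum())
    m=(W[k]*w[:,None]).sum(0)/w.sum();print('mark r',np.hypot(*m)*1000,'ang',np.degrees(np.arctan2(m[1],m[0])))
E
python3 - <<'E'
from h import *
for f,c in(('top0.npz','top'),('scene0.npz','scene'),('s8.npz','scene'),('t8.npz','top')):
    print(f)
    try: mark(f,c)
    except Exception as e: print(e)
E
```

```text
top0.npz
mark px 0 uv nan nan
mark r nan ang nan
scene0.npz
mark px 0 uv nan nan
mark r nan ang nan
s8.npz
mark px 1 uv 361.0 200.0
mark r 17.697590064222013 ang -110.84656755161402
t8.npz
mark px 5 uv 352.11801242236027 172.1304347826087
mark r 11.407759927906419 ang -140.85082208167134h.py:82: RuntimeWarning: invalid value encountered in scalar divide
  w=red[k].astype(float);print('mark px',k.sum(), 'uv',(u[k]*w).sum()/w.sum(),(v[k]*w).sum()/w.sum())
h.py:83: RuntimeWarning: invalid value encountered in divide
  m=(W[k]*w[:,None]).sum(0)/w.sum();print('mark r',np.hypot(*m)*1000,'ang',np.degrees(np.arctan2(m[1],m[0])))
```

```bash
sed -i 's/def mark(f,cam_,C=(.661,-.2122)):/def mark(f,cam_,C=(.661,-.2122),th=8):/; s/(red>25)/(red>th)/' h.py; python3 - <<'E'
from h import *
for f,c in(('top0.npz','top'),('scene0.npz','scene'),('s8.npz','scene')):
  for th in (6,12,20):
    print(f,th);mark(f,c,th=th)
E
```

```text
top0.npz 6
mark px 10 uv 356.7535211267606 166.71830985915494
mark r 17.815431427650488 ang -79.531433145841
top0.npz 12
mark px 5 uv 357.43 166.75
mark r 19.277752929575247 ang -80.55701923800315
top0.npz 20
mark px 2 uv 357.48979591836735 167.0
mark r 19.321901122921755 ang -82.25683337568235
scene0.npz 6
mark px 3 uv 363.75 198.61111111111111
mark r 18.802521674382568 ang -75.91280022055129
scene0.npz 12
mark px 2 uv 364.0 198.4814814814815
mark r 19.21289971425786 ang -73.08869105281983
scene0.npz 20
mark px 0 uv nan nan
mark r nan ang nan
s8.npz 6
mark px 4 uv 361.0 200.35294117647058
mark r 19.316327297613803 ang -114.80000610154306
s8.npz 12
mark px 2 uv 361.0 200.2826086956522
mark r 18.986115277186336 ang -114.0699597468079
s8.npz 20
mark px 1 uv 361.0 200.0
mark r 17.697590064222013 ang -110.84656755161402h.py:82: RuntimeWarning: invalid value encountered in scalar divide
  w=red[k].astype(float);print('mark px',k.sum(), 'uv',(u[k]*w).sum()/w.sum(),(v[k]*w).sum()/w.sum())
h.py:83: RuntimeWarning: invalid value encountered in divide
  m=(W[k]*w[:,None]).sum(0)/w.sum();print('mark r',np.hypot(*m)*1000,'ang',np.degrees(np.arctan2(m[1],m[0])))
```

```bash
python3 - <<'E'
from h import *
sync();ch=np.radians(57);print(inc(pose(.660-.0955*np.cos(ch),-.2107-.0955*np.sin(ch),.1003,57)).round(3))
arc(0,-60.5,9,hold=0)
E
```

```text
[-1.000e-03  1.000e-03 -1.056e+00  4.802e+00  8.415e+00 -1.000e-02]
0 0 -0.117 0.07 1.12 0 1.2;0 0 -0.235 0.26 2.22 0 1.2;0 0 -0.352 0.59 3.29 0 1.2;0 0 -0.469 1.03 4.32 0 1.2;0 0 -0.587 1.60 5.29 0 1.2;0 0 -0.704 2.27 6.18 0 1.2;0 0 -0.821 3.04 6.99 0 1.2;0 0 -0.939 3.91 7.70 0 1.2;0 0 -1.056 4.85 8.31 0 1.2
```

>>> {"api": "servo_tool", "payload": {"increments": "0 0 -0.117 0.07 1.12 0 1.2;0 0 -0.235 0.26 2.22 0 1.2;0 0 -0.352 0.59 3.29 0 1.2;0 0 -0.469 1.03 4.32 0 1.2;0 0 -0.587 1.6 5.29 0 1.2;0 0 -0.704 2.27 6.18 0 1.2;0 0 -0.821 3.04 6.99 0 1.2;0 0 -0.939 3.91 7.7 0 1.2;0 0 -1.056 4.8 8.4 0 1.2;0 0 -1.056 4.8 8.4 0 1.2"}}

```text
time: 11.18
eef_pos: [0.6089, -0.2918, 0.0996]
tcp_rot: [0.879, 0.478, -0.0, 0.0]
contact_force: [-0.2, 1.1, -1.8]
opening: 0.187
```

```bash
python3 - <<'E'
from h import *
mom();look('top','t9',(120,220,290,420),5)
mom()
print(ring('t9.npz',.096,(.661,-.2115),zl=.008,chi=57))
E
```

```text
t 11.1833 cmd [ 0.5652 -0.2038  0.1003] -3.53 meas [ 0.6089 -0.2918  0.0996] 57.06 tilt 0.02 F [-0.18  1.11 -1.8 ] T [-0.006  0.038 -0.036] open 0.187
r 0.0952 off-axis mm [ 0.86 -0.16] rxF -0.071 Tz -0.036 F_tooly -0.75 F_toolx 0.83
t 11.2333 cmd [ 0.5652 -0.2038  0.1003] -3.53 meas [ 0.6082 -0.2909  0.0995] 56.82 tilt 0.1 F [-0.54  0.03 -1.61] T [-0.041  0.008 -0.013] open 0.189
r 0.0948 off-axis mm [0.43 0.52] rxF -0.044 Tz -0.013 F_tooly -0.46 F_toolx -0.27
(array([ 660.72856766, -211.67717703]), np.float64(21.87732474047797), np.float64(0.09484736175599971))
```

View pics/t9.png

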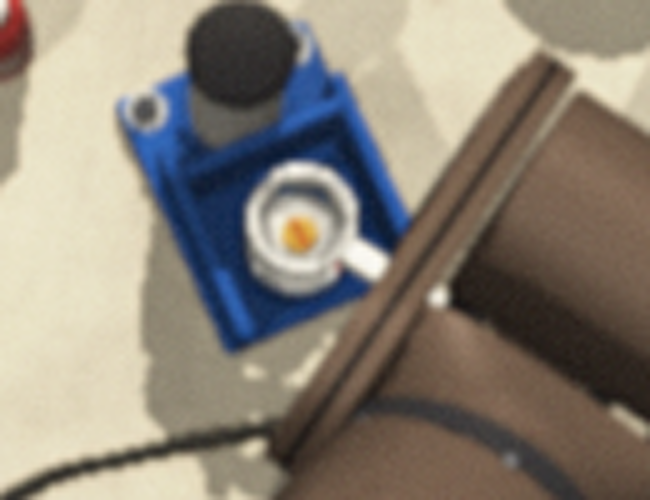

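>>> {"api": "servo_tool", "payload": {"increments": "0 0 0 0 0 1.2 1.2;0 0 0 0 0 2.2 1.2;0 0 0 0 0 2.7 1.2;0 0 0 0 0 3.1 1.2;0 0 0 0 0 3.4 1.2;0 0 0 0 0 3.6 1.2;0 0 0 0 0 3.6 1.2"}}

```text
time: 11.82
eef_pos: [0.6087, -0.2909, 0.0649]
tcp_rot: [0.879, 0.477, 0.0, 0.001]
contact_force: [-0.1, -0.2, -1.8]
opening: 0.188
```

```bash
python3 - <<'E'
from h import *
mom()
E
```

```text
t 11.8167 cmd [ 0.5652 -0.2038  0.1003] -3.53 meas [ 0.6087 -0.2909  0.0649] 56.96 tilt 0.08 F [-0.1  -0.16 -1.82] T [-0.086 -0.054 -0.099] open 0.188
r 0.0946 off-axis mm [0.78 0.61] rxF 0.0 Tz -0.099 F_tooly 0.0 F_toolx -0.18
```

>>> {"api": "servo_tool", "payload": {"increments": "0 0 0 0 0 0.3 1.2;0 0 0 0 0 0.6 1.2;0 0 0 0 0 0.9 1.2;0 0 0 0 0 1.2 1.2;0 0 0 0 0 1.5 1.2;0 0 0 0 0 1.5 1.2"}}

```text
time: 12.32
eef_pos: [0.6097, -0.2934, 0.0532]
tcp_rot: [0.879, 0.477, 0.001, 0.003]
contact_force: [-3.6, -5.1, 7.4]
opening: 0.188
```

```bash
python3 - <<'E'
from h import *
mom(); arc(0,20,8,hold=1)
E
```

```text
t 12.3167 cmd [ 0.5652 -0.2038  0.1003] -3.53 meas [ 0.6097 -0.2934  0.0532] 56.97 tilt 0.34 F [-3.55 -5.13  7.4 ] T [0.051 0.156 0.085] open 0.188
r 0.0961 off-axis mm [ 1.79 -1.85] rxF -0.033 Tz 0.085 F_tooly -0.14 F_toolx -6.24
0 0 0.044 0.01 -0.42 0 1.2;0 0 0.087 0.04 -0.83 0 1.2;0 0 0.131 0.08 -1.25 0 1.2;0 0 0.175 0.15 -1.66 0 1.2;0 0 0.218 0.23 -2.07 0 1.2;0 0 0.262 0.33 -2.47 0 1.2;0 0 0.305 0.44 -2.87 0 1.2;0 0 0.349 0.58 -3.27 0 1.2;0 0 0.349 0.58 -3.27 0 1.2
```

```bash
python3 - <<'E'
from h import *
look('top','t10',(120,220,290,420),5)
look('scene','s10',(130,230,290,420),5)
mom()
print(ring('t10.npz',.049,(.661,-.2115),zl=.008,chi=57))
E
```

```text
t 12.4167 cmd [ 0.5652 -0.2038  0.1003] -3.53 meas [ 0.6098 -0.2934  0.0534] 56.98 tilt 0.34 F [-3.16 -4.32  7.77] T [0.001 0.183 0.044] open 0.188
r 0.0961 off-axis mm [ 1.82 -1.84] rxF -0.042 Tz 0.044 F_tooly -0.25 F_toolx -5.34
(array([ 664.17156821, -213.98799439]), np.float64(13.939953650565677), np.float64(0.05122759175839025))
```

View pics/t10.png

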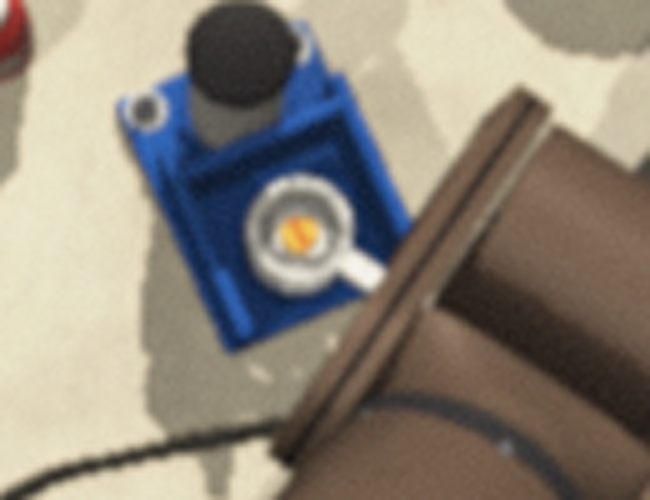

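View pics/s10.png

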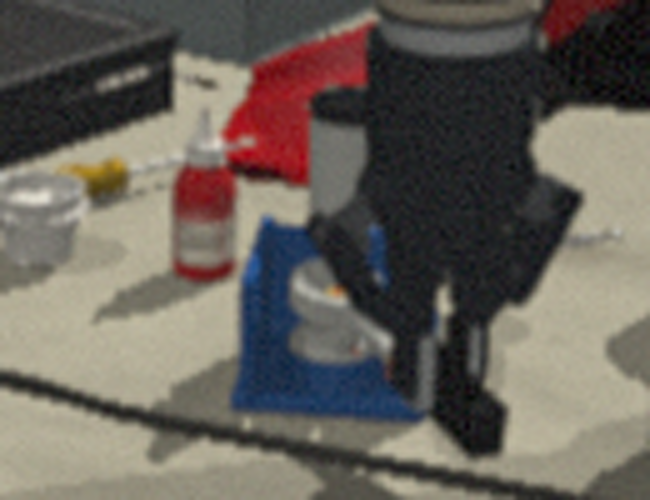

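>>> {"api": "servo_tool", "payload": {"increments": "0 0 0 -0.1 0 -1.5 1.2;0 0 0 -0.1 0 -3 1.2;0 0 0 -0.1 0 -5 1.2;0 0 0 -0.1 0 -6 1.2;0 0 0 -0.1 0 -6 1.2"}}

```text
time: 12.83
eef_pos: [0.6099, -0.2924, 0.1142]
tcp_rot: [0.879, 0.477, 0.002, 0.003]
contact_force: [0.3, -0.8, -1.8]
opening: 0.186
```

```bash
python3 - <<'E'
from h import *
look('top','t11',(120,220,290,420),5)
look('scene','s11',(110,210,290,420),5)
mom();sync()
for ty in (0,):
    a=np.load('t11.npz');W=cloud('top',a['d'])
    m=(W[...,2]>.085)&(W[...,2]<.15)&(np.hypot(W[...,0]-.661,W[...,1]+.212)<.028)
    P=W[m];A=np.c_[P[:,:2]-[.661,-.212],np.ones(len(P))];print(len(P),np.linalg.lstsq(A,P[:,2],rcond=None)[0])
print(inc(pose(.44,-.26,.11,40)).round(3))
print(inc(pose(.44,-.26,.03,40)).round(3))
E
```

```text
t 12.9333 cmd [ 0.5652 -0.2038  0.1003] -3.53 meas [ 0.6081 -0.2913  0.1104] 57.02 tilt 0.06 F [-0.66  0.52 -1.89] T [0.027 0.031 0.037] open 0.187
r 0.0952 off-axis mm [0.06 0.27] rxF -0.08 Tz 0.037 F_tooly -0.84 F_toolx 0.08
254 [0.0847921  0.09699427 0.11966997]
[ 1.0000e-03 -0.0000e+00  2.9700e-01 -6.5210e+00 -1.5804e+01  2.9000e-02]
[ 1.0000e-03 -0.0000e+00  2.9700e-01 -6.5210e+00 -1.5812e+01  8.0290e+00]
```

View pics/s11.png

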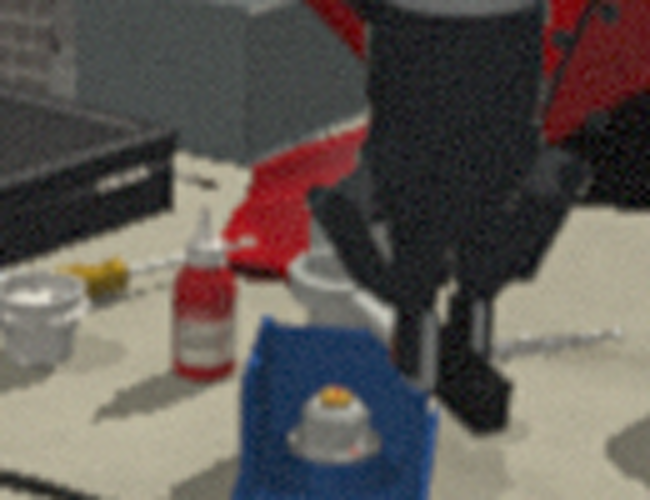

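>>> {"api": "servo_tool", "payload": {"increments": "0 0 0 -2 -3 0 1.2;0 0 0.06 -3 -6 0 1.2;0 0 0.15 -4.5 -9.5 0 1.2;0 0 0.25 -5.5 -12.5 0 1.2;0 0 0.297 -6.5 -15.8 0 1.2;0 0 0.297 -6.5 -15.8 3 1.2;0 0 0.297 -6.5 -15.8 6 1.2;0 0 0.297 -6.5 -15.8 7.6 1.2;0 0 0.297 -6.5 -15.8 8 1.2;0 0 0.297 -6.5 -15.8 8 1.2"}}

```text
time: 13.77
eef_pos: [0.4383, -0.2585, 0.0275]
tcp_rot: [0.94, 0.342, -0.001, -0.002]
contact_force: [-0.1, -0.1, -1.9]
opening: 0.188
```

```bash
python3 - <<'E'
from h import *
chk();look('scene','s12',(180,280,250,380),5);chk()
E
```

```text
t 13.7667 cmd [ 0.6081 -0.2913  0.1104] 57.02 meas [ 0.4383 -0.2585  0.0275] 39.98 tilt 0.32 F [-0.05 -0.11 -1.89] T [-0.033  0.012 -0.037] open 0.188
t 13.8167 cmd [ 0.6081 -0.2913  0.1104] 57.02 meas [ 0.4395 -0.2595  0.0291] 39.99 tilt 0.13 F [-0.94 -0.14 -1.57] T [-0.056  0.051  0.009] open 0.189
```

View pics/s12.png

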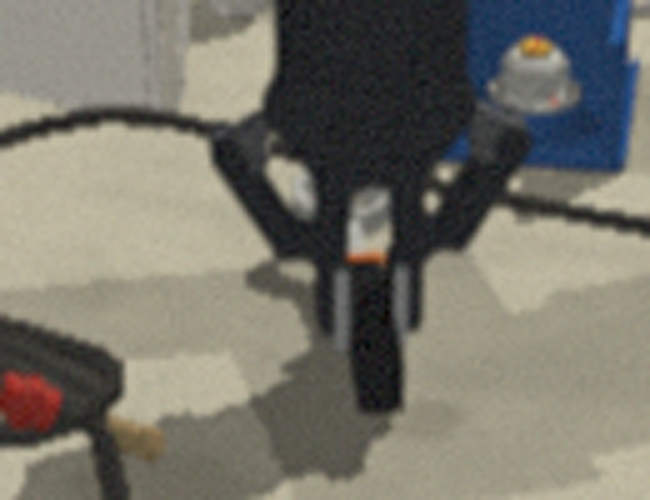

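>>> {"api": "servo_tool", "payload": {"increments": "0 0 0 0 0 0.4 1.2;0 0 0 0 0 0.5 2.6;0 0 0 0 0 0.5 3;0 0 0 0 0 0.8 3;0 0 0 0 0 1.05 3;0 0 0 0 0 1.05 3;0 0 0 0 0 1.05 3;0 0 0 0 0 1.05 1.2;0 0 0 0 0 1.05 1.2;0 0 0 0 0 1.05 1.2", "grip_force": 120}}

```text
time: 14.65
eef_pos: [0.4403, -0.2603, 0.0199]
tcp_rot: [0.94, 0.342, 0.0, 0.0]
contact_force: [-1.1, -0.7, 2.6]
opening: 0.181
```

>>> {"api": "servo_tool", "payload": {"increments": "0 0 0 0 0 0 1.2;0 0 0 0 0 0 1.2;0 0 0 0 0 0 1.2"}}

```text
time: 14.9
eef_pos: [0.4403, -0.2603, 0.0199]
tcp_rot: [0.94, 0.342, 0.0, 0.0]
contact_force: [-0.1, 0.1, 5.7]
opening: 0.181
```

```bash
python3 - <<'E'
from h import *
look('scene','s13',(180,280,250,380),5);chk()
look('top','t13',(190,310,300,440),5)
s=ctrl.get_state();c=ring('t13.npz',.014,(.512,-.198),zl=.008,chi=40);print(c)
print('in tool',R.from_quat(s['tcp_rot']).inv().apply(np.r_[c[0]/1000,.014]-s['eef_pos'])*1000)
E
```

```text
t 14.95 cmd [ 0.6081 -0.2913  0.1104] 57.02 meas [ 0.4403 -0.2603  0.0199] 39.98 tilt 0.05 F [-1.16 -0.64  5.36] T [0.056 0.164 0.03 ] open 0.185
(array([ 517.13556512, -198.03148882]), np.float64(21.506291727611924), np.float64(0.014482796727559932))
in tool [98.88828531  1.64082531  5.9346628 ]
```

View pics/t13.png

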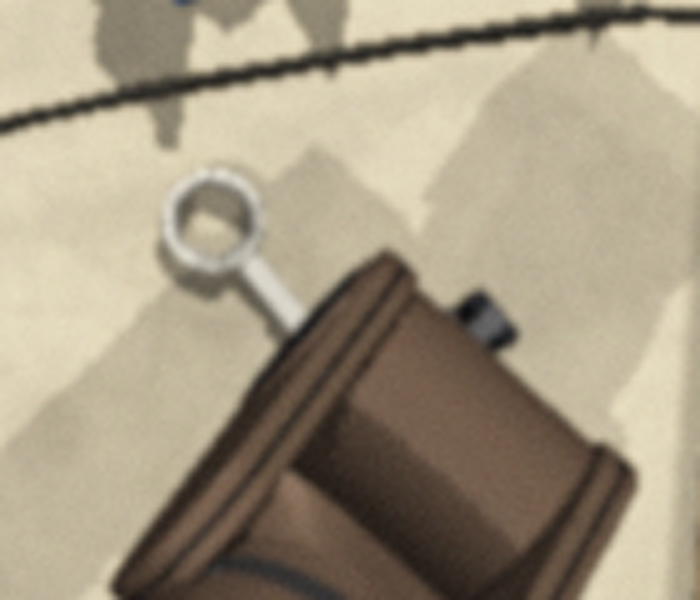

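```bash
cat >> h.py <<'E'
def tgt(chi,z,C=(.6607,-.2124),off=(.0985,.0016)):
    p,r=pose(0,0,z,chi);d=r.apply([off[0],off[1],0]);return (np.array([C[0]-d[0],C[1]-d[1],z]),r)
E
python3 - <<'E'
from h import *
sync()
print(inc((getc()[0]+[0,0,.09],getc()[1])).round(3));t=tgt(57,.11);print(t[0],inc(t).round(3))
E
```

```text
[ 0.e+00  0.e+00  0.e+00  1.e-03  8.e-03 -9.e+00]
[ 0.60571118 -0.29413763  0.11      ] [ 1.0000e-03  0.0000e+00 -2.9700e-01  1.0501e+01  1.3228e+01 -8.9950e+00]
```

>>> {"api": "servo_tool", "payload": {"increments": "0 0 0 0 0 -2 1.2;0 0 0 0 0 -5 1.2;0 0 0 0 0 -8 1.2;0 0 -0.06 1.5 2 -9 1.2;0 0 -0.12 3.5 4.5 -9 1.2;0 0 -0.18 5.5 7 -9 1.2;0 0 -0.24 7.5 9.5 -9 1.2;0 0 -0.297 9.5 12 -9 1.2;0 0 -0.297 10.5 13.2 -9 1.2;0 0 -0.297 10.5 13.2 -9 1.2"}}

```text
time: 15.83
eef_pos: [0.6074, -0.2937, 0.108]
tcp_rot: [0.879, 0.478, 0.0, 0.0]
contact_force: [0.4, -0.1, -2.1]
opening: 0.182
```

>>> {"api": "servo_tool", "payload": {"increments": "0 0 0 0 0 0.5 1.2;0 0 0 0 0 2 1.2;0 0 0 0 0 3 1.2;0 0 0 0 0 3 1.2;0 0 0 0 0 3 1.2"}}

```text
time: 16.25
eef_pos: [0.6032, -0.2927, 0.0769]
tcp_rot: [0.879, 0.477, -0.001, -0.002]
contact_force: [0.7, 0.3, -0.6]
opening: 0.18
```

```bash
python3 - <<'E'
from h import *
look('top','t14',(120,220,290,420),5);look('scene','s14',(110,210,290,420),5)
s=chk();z=s['eef_pos'][2]-.0199+.014
c=ring('t14.npz',z,(.661,-.212),zl=.007,chi=57);print(z,c,'ring-nut',c[0]-[660.7,-212.5])
print('in tool',R.from_quat(s['tcp_rot']).inv().apply(np.r_[c[0]/1000,z]-s['eef_pos'])*1000)
E
```

```text
t 16.35 cmd [ 0.4403 -0.2603  0.0199] 39.98 meas [ 0.6048 -0.2937  0.0793] 56.97 tilt 0.01 F [ 0.5   0.29 -0.95] T [-0.03  -0.083 -0.021] open 0.177
0.0733902251819359 (array([ 656.8493522 , -210.05847468]), np.float64(21.55575676256285), np.float64(0.07125389220406575)) ring-nut [-3.8506478   2.44152532]
in tool [98.50571222 -1.96556433  5.90040422]
```

View pics/t14.png

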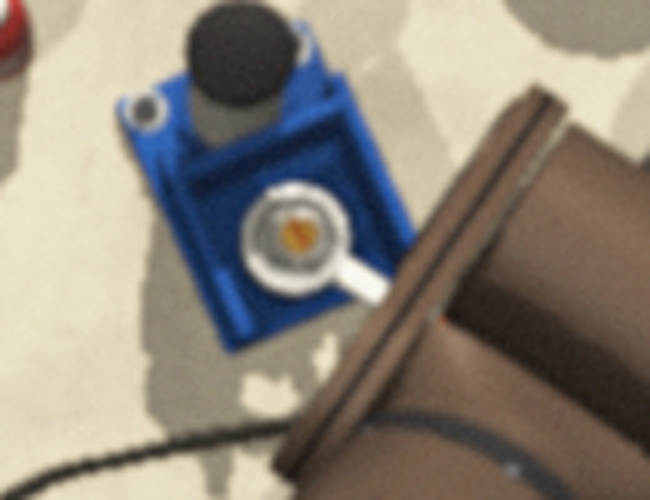

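View pics/s14.png

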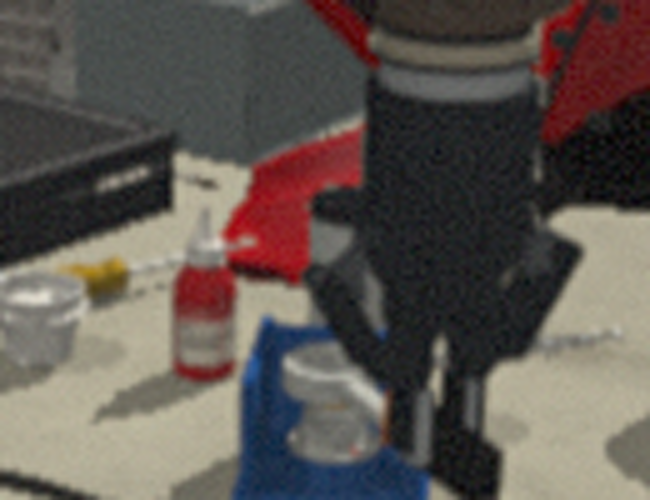

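```bash
cat >> h.py <<'E'
def rm(f,C=(660.7,-212.5),under=.0199,g=(.661,-.212)):
    for i in range(8):
        a=np.array(ctrl.get_state()['eef_pos']);look('top',f,(120,220,290,420),5);s=ctrl.get_state();b=np.array(s['eef_pos'])
        if np.linalg.norm(a-b)<3e-4: break
    q=R.from_quat(s['tcp_rot']);x=q.apply([1,0,0]);chi=np.degrees(np.arctan2(x[1],x[0]));z=b[2]-under+.014
    c=ring(f+'.npz',z,g,zl=.007,chi=chi);print(i,'z',z,c,'ring-nut',c[0]-np.array(C),'tool-axes corr mm',-q.inv().apply(np.r_[c[0]-np.array(C),0])[:2])
    print('in tool',q.inv().apply(np.r_[c[0]/1000,z]-b)*1000)
E
python3 - <<'E'
from h import *
chk();rm('t15');chk()
E
```

```text
t 16.35 cmd [ 0.4403 -0.2603  0.0199] 39.98 meas [ 0.6048 -0.2937  0.0793] 56.97 tilt 0.01 F [ 0.5   0.29 -0.95] T [-0.03  -0.083 -0.021] open 0.177
2 z 0.07441339271074726 (array([ 659.23017471, -211.21686448]), np.float64(21.731901248668887), np.float64(0.07435802052905872)) ring-nut [-1.46982529  1.28313552] tool-axes corr mm [-0.27522646  1.93159614]
in tool [98.64186308 -0.14062613  5.89431758]
t 16.5 cmd [ 0.4403 -0.2603  0.0199] 39.98 meas [ 0.6056 -0.294   0.0803] 56.99 tilt 0.09 F [ 1.27 -0.56 -1.88] T [0.04  0.058 0.011] open 0.181
```

>>> {"api": "servo_tool", "payload": {"increments": "0 0 0 0 0.2 0 1.2;0 0 0 0 0.2 0.4 1.2;0 0 0 0 0.2 0.7 1.2;0 0 0 0 0.2 1.1 1.2;0 0 0 0 0.2 1.4 1.2;0 0 0 0 0.2 1.4 1.2;0 0 0 0 0.2 1.4 1.2;0 0 0 0 0.2 1.4 1.2"}}

```text
time: 17.17
eef_pos: [0.6069, -0.2947, 0.0653]
tcp_rot: [0.879, 0.477, -0.0, -0.0]
contact_force: [0.1, 0.3, -1.6]
opening: 0.181
```

```bash
python3 - <<'E'
from h import *
mom();rm('t16');mom()
E
```

```text
t 17.1667 cmd [ 0.4403 -0.2603  0.0199] 39.98 meas [ 0.6069 -0.2947  0.0653] 57.0 tilt 0.01 F [ 0.1   0.3  -1.56] T [ 0.002  0.016 -0.013] open 0.181
r 0.0987 off-axis mm [-1.08 -3.13] rxF -0.008 Tz -0.013 F_tooly -0.08 F_toolx 0.3
0 z 0.059440841145979625 (array([ 660.88571571, -212.09223503]), np.float64(21.82913103469174), np.float64(0.05941995645965002)) ring-nut [0.18571571 0.40776497] tool-axes corr mm [-0.44312719  0.06633921]
in tool [98.68124708  0.26292494  5.89505024]
t 17.2167 cmd [ 0.4403 -0.2603  0.0199] 39.98 meas [ 0.6069 -0.2947  0.0653] 57.0 tilt 0.0 F [ 0.35 -0.11 -0.6 ] T [ 0.003 -0.051 -0.017] open 0.178
r 0.0987 off-axis mm [-1.07 -3.12] rxF 0.035 Tz -0.017 F_tooly 0.36 F_toolx 0.1
```

View pics/t16.png

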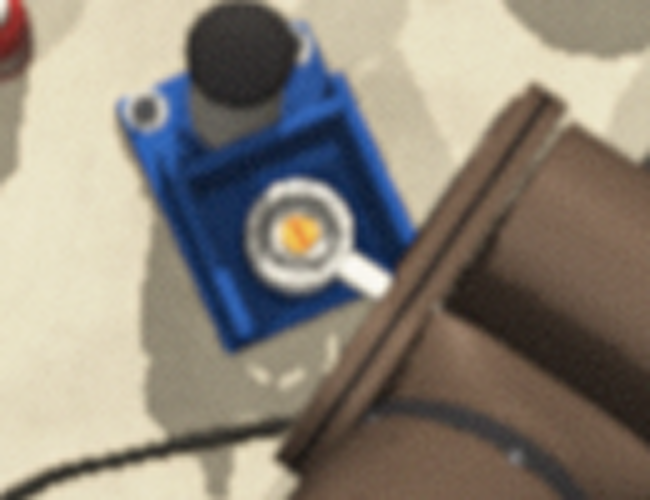

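>>> {"api": "servo_tool", "payload": {"increments": "0 0 0 0 0 0.15 1.2;0 0 0 0 0 0.3 1.2;0 0 0 0 0 0.45 1.2;0 0 0 0 0 0.45 1.2;0 0 0 0 0 0.45 1.2"}}

```text
time: 17.63
eef_pos: [0.607, -0.2948, 0.0607]
tcp_rot: [0.879, 0.477, 0.0, 0.0]
contact_force: [1.3, -0.5, -2.4]
opening: 0.179
```

```bash
python3 - <<'E'
from h import *
mom()
E
```

```text
t 17.6333 cmd [ 0.4403 -0.2603  0.0199] 39.98 meas [ 0.607  -0.2948  0.0607] 56.98 tilt 0.02 F [ 1.26 -0.52 -2.37] T [-0.154 -0.092 -0.088] open 0.179
r 0.0987 off-axis mm [-0.92 -3.23] rxF 0.133 Tz -0.088 F_tooly 1.34 F_toolx 0.25
```

Underside at 41 mm with no upward load; continue.

>>> {"api": "servo_tool", "payload": {"increments": "0 0 0 0 0 0.2 1.2;0 0 0 0 0 0.4 1.2;0 0 0 0 0 0.4 1.2;0 0 0 0 0 0.4 1.2"}}

```text
time: 17.97
eef_pos: [0.607, -0.2948, 0.0567]
tcp_rot: [0.879, 0.477, 0.0, 0.0]
contact_force: [1.2, -1.0, -2.0]
opening: 0.179
```

```bash
python3 - <<'E'
from h import *
mom()
E
```

```text
t 17.9667 cmd [ 0.4403 -0.2603  0.0199] 39.98 meas [ 0.607  -0.2948  0.0567] 56.99 tilt 0.01 F [ 1.23 -1.02 -2.03] T [-0.176 -0.179 -0.179] open 0.179
r 0.0987 off-axis mm [-0.97 -3.18] rxF 0.156 Tz -0.179 F_tooly 1.58 F_toolx -0.19
```

>>> {"api": "servo_tool", "payload": {"increments": "0 0 0 0 0 0.25 1.2;0 0 0 0 0 0.5 1.2;0 0 0 0 0 0.5 1.2;0 0 0 0 0 0.5 1.2"}}

```text
time: 18.3
eef_pos: [0.607, -0.2948, 0.0516]
tcp_rot: [0.879, 0.477, 0.0, 0.0]
contact_force: [2.1, -0.7, -2.9]
opening: 0.186
```

```bash
python3 - <<'E'
from h import *
mom();look('top','t17',(120,220,290,420),5);look('scene','s17',(110,210,290,420),5)
arc(0,20,8,r=9.87,hold=2)
E
```

```text
t 18.3 cmd [ 0.4403 -0.2603  0.0199] 39.98 meas [ 0.607  -0.2948  0.0516] 56.98 tilt 0.01 F [ 2.11 -0.74 -2.92] T [-0.204 -0.277 -0.182] open 0.186
r 0.0987 off-axis mm [-0.99 -3.19] rxF 0.215 Tz -0.182 F_tooly 2.17 F_toolx 0.53
0 0 0.044 0.01 -0.43 0 1.2;0 0 0.087 0.04 -0.86 0 1.2;0 0 0.131 0.08 -1.29 0 1.2;0 0 0.175 0.15 -1.71 0 1.2;0 0 0.218 0.23 -2.14 0 1.2;0 0 0.262 0.34 -2.55 0 1.2;0 0 0.305 0.46 -2.97 0 1.2;0 0 0.349 0.60 -3.38 0 1.2;0 0 0.349 0.60 -3.38 0 1.2;0 0 0.349 0.60 -3.38 0 1.2
```

View pics/s17.png

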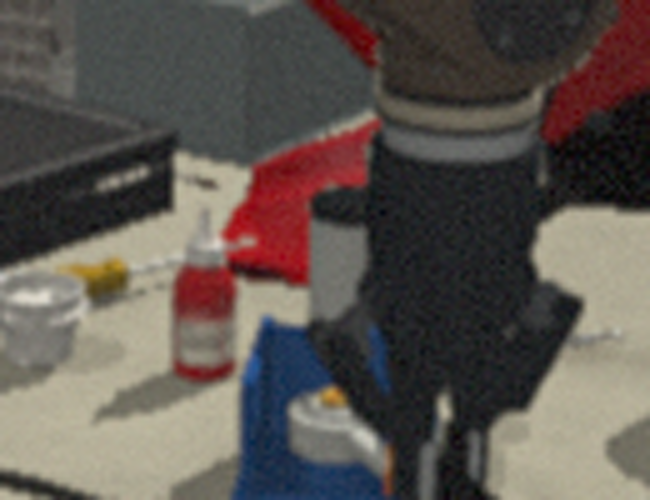

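```bash
cat >> h.py <<'E'
C2=(.6611,-.2122)
def arcC(chi1,n,hold=0,C=C2,r=.0987,from_=None):
    s=ctrl.get_state();p=np.array(s['eef_pos']);q=R.from_quat(s['tcp_rot']);x=q.apply([1,0,0]);c0=np.degrees(np.arctan2(x[1],x[0]))
    base=pose(*p,c0);rows=[]
    for c in list(np.linspace(c0,chi1,n+1)[1:])+[chi1]*hold:
        t=tgt(c,p[2],C,(r,0));i=inc(t,base);rows.append('0 0 %.3f %.2f %.2f 0 1.2'%(i[2],i[3],i[4]))
    print(';'.join(rows))
E
python3 - <<'E'
from h import *
mom(C2);arcC(35,8,2)
E
```

```text
t 18.4 cmd [ 0.4403 -0.2603  0.0199] 39.98 meas [ 0.607  -0.2948  0.0518] 56.99 tilt 0.01 F [ 2.07 -0.9  -2.6 ] T [-0.203 -0.292 -0.135] open 0.183
r 0.0987 off-axis mm [-2.11 -2.5 ] rxF 0.22 Tz -0.135 F_tooly 2.23 F_toolx 0.38
0 0 0.048 0.02 -0.43 0 1.2;0 0 0.096 0.05 -0.90 0 1.2;0 0 0.144 0.11 -1.38 0 1.2;0 0 0.192 0.19 -1.84 0 1.2;0 0 0.240 0.29 -2.30 0 1.2;0 0 0.288 0.41 -2.76 0 1.2;0 0 0.336 0.56 -3.21 0 1.2;0 0 0.384 0.72 -3.66 0 1.2;0 0 0.384 0.72 -3.66 0 1.2;0 0 0.384 0.72 -3.66 0 1.2
```

>>> {"api": "servo_tool", "payload": {"increments": "0 0 0.048 0.02 -0.43 0 1.2;0 0 0.096 0.05 -0.9 0 1.2;0 0 0.144 0.11 -1.38 0 1.2;0 0 0.192 0.19 -1.84 0 1.2;0 0 0.24 0.29 -2.3 0 1.2;0 0 0.288 0.41 -2.76 0 1.2;0 0 0.336 0.56 -3.21 0 1.2;0 0 0.384 0.72 -3.66 0 1.2;0 0 0.384 0.72 -3.66 0 1.2;0 0 0.384 0.72 -3.66 0 1.2"}}

```text
time: 19.23
eef_pos: [0.5798, -0.2684, 0.0518]
tcp_rot: [0.953, 0.302, -0.0, -0.0]
contact_force: [0.4, -0.1, -1.4]
opening: 0.181
```

```bash
sed -i 's/\.0955\*x/.0987*x/' h.py; python3 - <<'E'
from h import *
mom(C2);arcC(14,8,2)
E
```

```text
t 19.2333 cmd [ 0.4403 -0.2603  0.0199] 39.98 meas [ 0.5798 -0.2684  0.0518] 35.1 tilt 0.07 F [ 0.37 -0.08 -1.36] T [ 0.125 -0.05   0.038] open 0.181
r 0.0988 off-axis mm [-0.52  0.6 ] rxF 0.027 Tz 0.038 F_tooly 0.28 F_toolx 0.26
0 0 0.046 0.02 -0.38 0 1.2;0 0 0.092 0.05 -0.83 0 1.2;0 0 0.138 0.10 -1.28 0 1.2;0 0 0.184 0.18 -1.73 0 1.2;0 0 0.230 0.27 -2.17 0 1.2;0 0 0.276 0.38 -2.61 0 1.2;0 0 0.322 0.52 -3.05 0 1.2;0 0 0.368 0.67 -3.47 0 1.2;0 0 0.368 0.67 -3.47 0 1.2;0 0 0.368 0.67 -3.47 0 1.2
```

>>> {"api": "servo_tool", "payload": {"increments": "0 0 0.046 0.02 -0.4 0 1.2;0 0 0.092 0.05 -0.86 0 1.2;0 0 0.138 0.1 -1.31 0 1.2;0 0 0.184 0.18 -1.76 0 1.2;0 0 0.23 0.27 -2.2 0 1.2;0 0 0.276 0.38 -2.64 0 1.2;0 0 0.322 0.52 -3.08 0 1.2;0 0 0.368 0.67 -3.5 0 1.2;0 0 0.368 0.67 -3.5 0 1.2;0 0 0.368 0.67 -3.5 0 1.2"}}

```text
time: 20.07
eef_pos: [0.5647, -0.2353, 0.0516]
tcp_rot: [0.992, 0.123, -0.001, -0.001]
contact_force: [-2.9, 4.7, 0.3]
opening: 0.182
```

```bash
python3 - <<'E'
from h import *
mom((.6607,-.2119));arcC(2,5,2,C=(.6607,-.2119))
E
```

```text
t 20.0667 cmd [ 0.4403 -0.2603  0.0199] 39.98 meas [ 0.5647 -0.2353  0.0516] 14.12 tilt 0.22 F [-2.89  4.66  0.29] T [0.707 0.286 0.472] open 0.182
r 0.0988 off-axis mm [-0.29  0.64] rxF -0.515 Tz 0.472 F_tooly -5.23 F_toolx -1.66
0 0 0.042 0.02 -0.35 0 1.2;0 0 0.085 0.05 -0.76 0 1.2;0 0 0.127 0.09 -1.18 0 1.2;0 0 0.169 0.15 -1.59 0 1.2;0 0 0.211 0.23 -2.00 0 1.2;0 0 0.211 0.23 -2.00 0 1.2;0 0 0.211 0.23 -2.00 0 1.2
```

```bash
python3 - <<'E'
from h import *
arcC(2,5,3,C=(.6603,-.2107))
E
```

```text
0 0 0.042 0.01 -0.47 0 1.2;0 0 0.085 0.04 -0.89 0 1.2;0 0 0.127 0.08 -1.31 0 1.2;0 0 0.169 0.14 -1.72 0 1.2;0 0 0.211 0.22 -2.13 0 1.2;0 0 0.211 0.22 -2.13 0 1.2;0 0 0.211 0.22 -2.13 0 1.2;0 0 0.211 0.22 -2.13 0 1.2
```

>>> {"api": "servo_tool", "payload": {"increments": "0 0 0.042 0.01 -0.5 0 1.2;0 0 0.085 0.03 -0.95 0 1.2;0 0 0.127 0.07 -1.37 0 1.2;0 0 0.169 0.13 -1.78 0 1.2;0 0 0.211 0.2 -2.19 0 1.2;0 0 0.211 0.2 -2.19 0 1.2;0 0 0.211 0.2 -2.19 0 1.2;0 0 0.211 0.2 -2.19 0 1.2"}}

```text
time: 20.73
eef_pos: [0.5616, -0.214, 0.0515]
tcp_rot: [1.0, 0.017, -0.001, -0.001]
contact_force: [-3.7, 4.6, 1.1]
opening: 0.183
```

```bash
python3 - <<'E'
from h import *
mom((.6603,-.2107));arcC(-4,4,2,C=(.6603,-.2107))
E
```

```text
t 20.7333 cmd [ 0.4403 -0.2603  0.0199] 39.98 meas [ 0.5616 -0.214   0.0515] 1.95 tilt 0.17 F [-3.69  4.65  1.1 ] T [0.784 0.328 0.5  ] open 0.183
r 0.0988 off-axis mm [-0.1   0.04] rxF -0.471 Tz 0.5 F_tooly -4.77 F_toolx -3.53
0 0 0.026 0.01 -0.25 0 1.2;0 0 0.052 0.02 -0.51 0 1.2;0 0 0.078 0.04 -0.76 0 1.2;0 0 0.104 0.06 -1.02 0 1.2;0 0 0.104 0.06 -1.02 0 1.2;0 0 0.104 0.06 -1.02 0 1.2
```

>>> {"api": "servo_tool", "payload": {"increments": "0 0 0 -0.05 -0.08 0 1.2;0 0 0 -0.1 -0.15 0 1.2;0 0 0 -0.1 -0.15 0 1.2"}}

```text
time: 20.98
eef_pos: [0.5615, -0.2135, 0.0517]
tcp_rot: [1.0, 0.016, 0.0, 0.0]
contact_force: [0.1, 2.1, -2.0]
opening: 0.179
```

```bash
python3 - <<'E'
from h import *
mom((.6593,-.2092));look('top','t18',(120,220,290,420),5);look('scene','s18',(110,210,290,420),5)
E
```

```text
t 20.9833 cmd [ 0.4403 -0.2603  0.0199] 39.98 meas [ 0.5615 -0.2135  0.0517] 1.85 tilt 0.07 F [ 0.08  2.09 -2.01] T [0.302 0.047 0.29 ] open 0.179
r 0.0979 off-axis mm [ 0.8  -1.08] rxF -0.204 Tz 0.29 F_tooly -2.09 F_toolx 0.15
```

View pics/t18.png

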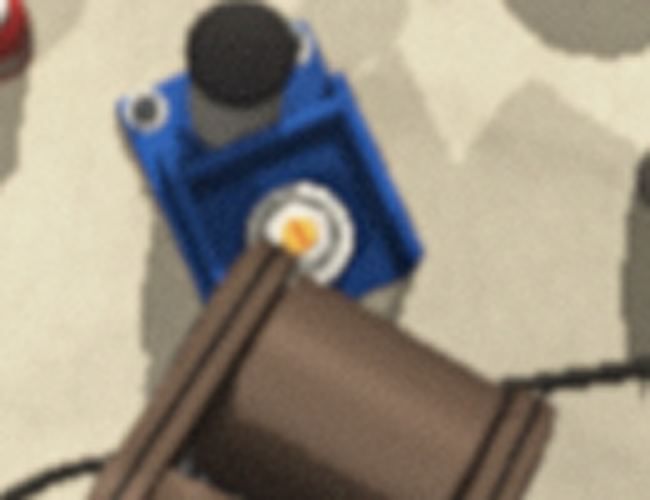

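View pics/s18.png

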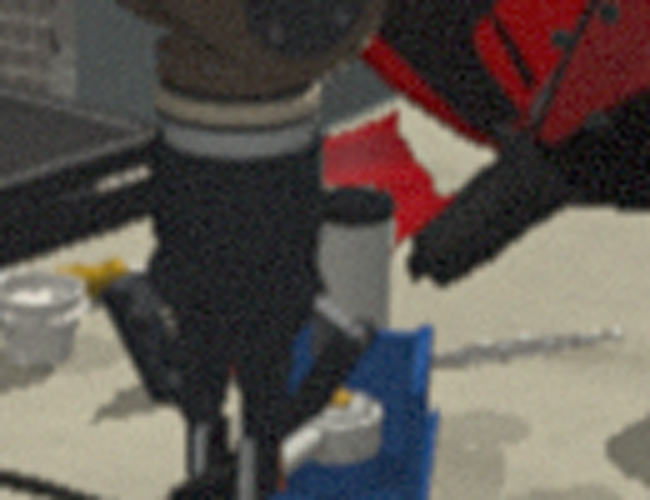

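>>> {"api": "servo_tool", "payload": {"increments": "0 0 0.026 0 -0.28 0 1.2;0 0 0.052 0 -0.56 0 1.2;0 0 0.078 0.02 -0.82 0 1.2;0 0 0.104 0.04 -1.08 0 1.2;0 0 0.104 0.04 -1.08 0 1.2"}}

```text
time: 21.5
eef_pos: [0.5616, -0.2025, 0.0518]
tcp_rot: [0.999, -0.036, 0.001, 0.0]
contact_force: [1.1, 0.1, -3.1]
opening: 0.182
```

```bash
python3 - <<'E'
from h import *
mom((.6600,-.2105))
E
```

```text
t 21.5 cmd [ 0.4403 -0.2603  0.0199] 39.98 meas [ 0.5616 -0.2025  0.0518] -4.17 tilt 0.08 F [ 1.15  0.1  -3.09] T [0.041 0.068 0.072] open 0.182
r 0.0987 off-axis mm [0.05 0.79] rxF -0.019 Tz 0.072 F_tooly -0.18 F_toolx 1.14
```

>>> {"api": "servo_tool", "payload": {"increments": "0 0 0.016 0 -0.16 0 1.2;0 0 0.032 0 -0.32 0 1.2;0 0 0.032 0 -0.32 0 1.2"}}

```text
time: 21.75
eef_pos: [0.5619, -0.1993, 0.052]
tcp_rot: [0.999, -0.053, 0.001, 0.0]
contact_force: [1.5, -0.3, -3.1]
opening: 0.182
```

```bash
python3 - <<'E'
from h import *
mom((.6601,-.2097))
E
```

```text
t 21.75 cmd [ 0.4403 -0.2603  0.0199] 39.98 meas [ 0.5619 -0.1993  0.052 ] -6.02 tilt 0.08 F [ 1.54 -0.33 -3.14] T [ 0.015 -0.045  0.173] open 0.182
r 0.0988 off-axis mm [-0.06  0.08] rxF 0.017 Tz 0.173 F_tooly 0.17 F_toolx 1.56
```

>>> {"api": "servo_tool", "payload": {"increments": "0 0 0.013 0 -0.13 0 1.2;0 0 0.026 0 -0.26 0 1.2;0 0 0.026 0 -0.26 0 1.2"}}

```text
time: 22.0
eef_pos: [0.5622, -0.1966, 0.052]
tcp_rot: [0.998, -0.066, 0.001, 0.0]
contact_force: [2.7, -0.6, -3.4]
opening: 0.178
```

```bash
python3 - <<'E'
from h import *
mom((.6601,-.2097))
E
```

```text
t 22.0 cmd [ 0.4403 -0.2603  0.0199] 39.98 meas [ 0.5622 -0.1966  0.052 ] -7.51 tilt 0.08 F [ 2.73 -0.6  -3.4 ] T [-0.05  -0.255  0.071] open 0.178
r 0.0988 off-axis mm [-0.09  0.24] rxF 0.023 Tz 0.071 F_tooly 0.23 F_toolx 2.78
```

>>> {"api": "servo_tool", "payload": {"increments": "0 0 0.013 0.03 -0.13 0 1.2;0 0 0.026 0.06 -0.26 0 1.2;0 0 0.026 0.06 -0.26 0 1.2"}}

```text
time: 22.25
eef_pos: [0.5626, -0.1939, 0.0519]
tcp_rot: [0.997, -0.078, -0.0, 0.0]
contact_force: [0.2, -0.9, -2.5]
opening: 0.177
```

```bash
python3 - <<'E'
from h import *
mom((.6601,-.2097))
E
```

```text
t 22.25 cmd [ 0.4403 -0.2603  0.0199] 39.98 meas [ 0.5626 -0.1939  0.0519] -9.0 tilt 0.02 F [ 0.17 -0.92 -2.49] T [-0.068 -0.03   0.06 ] open 0.177
r 0.0988 off-axis mm [-0.03  0.33] rxF 0.087 Tz 0.06 F_tooly 0.89 F_toolx 0.31
```

>>> {"api": "servo_tool", "payload": {"increments": "0 0 0.013 0 -0.13 0 1.2;0 0 0.026 0 -0.26 0 1.2;0 0 0.026 0 -0.26 0 1.2"}}

```text
time: 22.5
eef_pos: [0.563, -0.1915, 0.0519]
tcp_rot: [0.996, -0.091, -0.0, 0.0]
contact_force: [0.2, -1.2, -2.7]
opening: 0.18
```

```bash
python3 - <<'E'
from h import *
mom((.6601,-.2097))
E
```

```text
t 22.5 cmd [ 0.4403 -0.2603  0.0199] 39.98 meas [ 0.563  -0.1915  0.0519] -10.45 tilt 0.04 F [ 0.16 -1.16 -2.71] T [-0.211  0.092  0.179] open 0.18
r 0.0988 off-axis mm [-0.02  0.31] rxF 0.109 Tz 0.179 F_tooly 1.11 F_toolx 0.36
```

>>> {"api": "servo_tool", "payload": {"increments": "0 0 0.01 0 -0.1 0 1.2;0 0 0.02 0 -0.2 0 1.2;0 0 0.02 0 -0.2 0 1.2"}}

```text
time: 22.75
eef_pos: [0.5634, -0.1896, 0.052]
tcp_rot: [0.995, -0.101, -0.0, 0.0]
contact_force: [-0.2, -2.1, -1.9]
opening: 0.183
```

```bash
python3 - <<'E'
from h import *
mom((.6601,-.2097));look('top','t19',(120,220,290,420),5);look('scene','s19',(130,230,280,410),5);mom((.6601,-.2097))
E
```

```text
t 22.75 cmd [ 0.4403 -0.2603  0.0199] 39.98 meas [ 0.5634 -0.1896  0.052 ] -11.59 tilt 0.05 F [-0.16 -2.15 -1.92] T [-0.351  0.101  0.32 ] open 0.183
r 0.0988 off-axis mm [-0.03  0.23] rxF 0.211 Tz 0.32 F_tooly 2.13 F_toolx 0.27
t 22.85 cmd [ 0.4403 -0.2603  0.0199] 39.98 meas [ 0.5634 -0.1896  0.0519] -11.58 tilt 0.03 F [ 0.64 -1.37 -2.3 ] T [-0.366  0.098  0.272] open 0.185
r 0.0987 off-axis mm [-0.    0.24] rxF 0.12 Tz 0.272 F_tooly 1.22 F_toolx 0.9
```

View pics/s19.png

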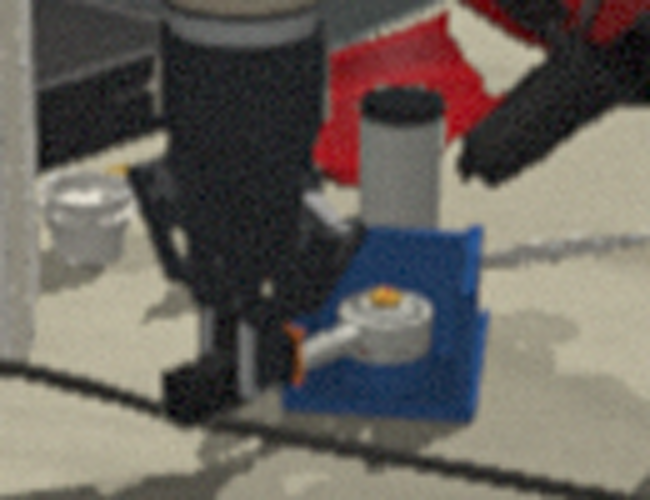

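View pics/t19.png

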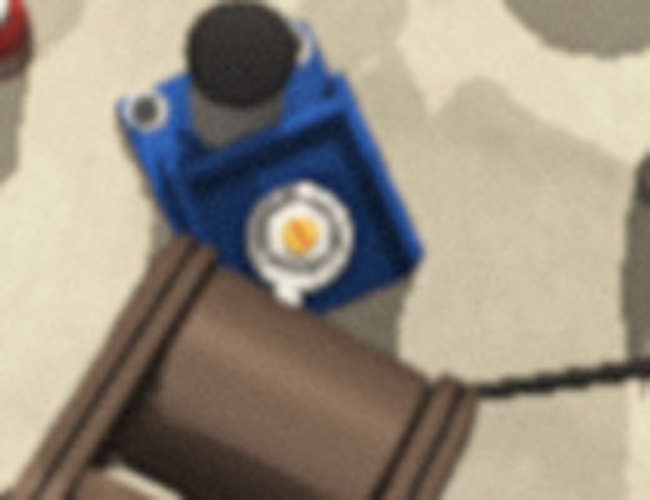

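>>> {"api": "servo_tool", "payload": {"increments": "0 0 0.009 0 -0.08 0 1.2;0 0 0.018 0 -0.16 0 1.2;0 0 0.018 0 -0.16 0 1.2"}}

```text
time: 23.1
eef_pos: [0.5637, -0.188, 0.0519]
tcp_rot: [0.994, -0.11, -0.0, 0.0]
contact_force: [-0.5, -2.7, -2.0]
opening: 0.182
```

```bash
python3 - <<'E'
from h import *
mom((.6601,-.2097));ctrl.read_camera('top');mom((.6601,-.2097))
E
```

```text
t 23.1 cmd [ 0.4403 -0.2603  0.0199] 39.98 meas [ 0.5637 -0.188   0.0519] -12.62 tilt 0.03 F [-0.55 -2.74 -1.95] T [-0.48   0.166  0.381] open 0.182
r 0.0988 off-axis mm [-0.04  0.16] rxF 0.276 Tz 0.381 F_tooly 2.79 F_toolx 0.07
t 23.15 cmd [ 0.4403 -0.2603  0.0199] 39.98 meas [ 0.5637 -0.188   0.0519] -12.61 tilt 0.02 F [ 0.01 -3.22 -1.98] T [-0.473  0.125  0.427] open 0.178
r 0.0988 off-axis mm [-0.05  0.17] rxF 0.31 Tz 0.427 F_tooly 3.14 F_toolx 0.71
```

```bash
python3 - <<'E'
from h import *
p,d=look('scene','s20',(130,230,280,410),5)
h=cv2.cvtColor(p,cv2.COLOR_RGB2HSV);W=cloud('scene',d)
C=np.array([.661,-.2123])
rr=np.hypot(W[...,0]-C[0],W[...,1]-C[1])
k=(h[...,0]<18)&(h[...,1]>130)&(h[...,2]>70)&(rr>.05)&(rr<.085)&(W[...,2]>.02)&(W[...,2]<.07)
P=W[k];print('orange',k.sum(),np.median(P,0)); dd=np.median(P,0)[:2]-C;print(np.hypot(*dd),np.degrees(np.arctan2(dd[1],dd[0]))-180)
# shank points
k=(h[...,1]<60)&(h[...,2]>90)&(rr>.027)&(rr<.062)&(W[...,2]>.03)&(W[...,2]<.048)
P=W[k];print('shank',k.sum(),np.median(P,0))
a=np.degrees(np.arctan2(P[:,1]-C[1],P[:,0]-C[0]))%360-180;print(np.percentile(a,[10,50,90]))
f=cv2.fitLine(P[:,:2].astype(np.float32)*1000,cv2.DIST_HUBER,0,.01,.01).ravel();print(f,np.degrees(np.arctan2(f[1],f[0])))
# project gusset (left, +y) inner top/bottom edges and front
ya=np.radians(24);Rz=np.array([[np.cos(ya),-np.sin(ya)],[np.sin(ya),np.cos(ya)]])
im=cv2.resize(p[130:230,280:410,::-1],None,fx=5,fy=5,interpolation=cv2.INTER_CUBIC)
def L(a,b,col):
    q=[]
    for X in(a,b):
        w=np.r_[Rz@np.array(X[:2])+C,X[2]];u=proj('scene',w)[0];q.append((int((u[0]-280)*5),int((u[1]-130)*5)))
    cv2.line(im,q[0],q[1],col,1)
for y in(.036,.044,-.036):
    L((-.034,y,.01),(-.034,y,.072),(0,255,0));L((-.034,y,.072),(.038,y,.072),(0,255,255))
L((-.032,-.048,.01),(-.032,.048,.01),(255,0,255))
cv2.imwrite('pics/ov.png',im);mom((.6601,-.2097))
E
```

```text
orange 19 [ 0.59015152 -0.20356171  0.04873149]
0.0713853246538553 -7.031222550565957
shank 67 [ 0.62374022 -0.20517868  0.04219674]
[-149.6673394    -8.61930272   -2.39153061]
[ 9.9954706e-01 -3.0094946e-02  6.2676917e+02 -2.0509244e+02] -1.7245735
t 23.2 cmd [ 0.4403 -0.2603  0.0199] 39.98 meas [ 0.5637 -0.188   0.0519] -12.61 tilt 0.02 F [-0.69 -3.08 -1.43] T [-0.499  0.18   0.395] open 0.182
r 0.0988 off-axis mm [-0.07  0.19] rxF 0.312 Tz 0.395 F_tooly 3.16 F_toolx 0.0
```

View pics/ov.png

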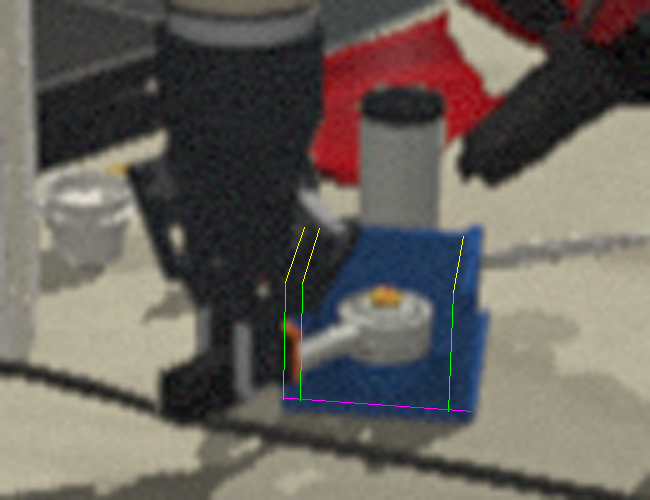

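>>> {"api": "servo_tool", "payload": {"increments": "0 0 -0.03 0 0.28 0 1.2;0 0 -0.06 0.01 0.57 0 1.2;0 0 -0.1 0.03 0.97 0 1.2;0 0 -0.13 0.06 1.26 0 1.2;0 0 -0.13 0.06 1.26 0 1.2"}}

```text
time: 23.62
eef_pos: [0.5617, -0.2001, 0.0519]
tcp_rot: [0.999, -0.046, 0.0, -0.001]
contact_force: [0.1, 0.2, -1.1]
opening: 0.178
```

```bash
python3 - <<'E'
from h import *
mom((.6601,-.2097))
E
```

```text
t 23.6167 cmd [ 0.4403 -0.2603  0.0199] 39.98 meas [ 0.5617 -0.2001  0.0519] -5.32 tilt 0.11 F [ 0.05  0.22 -1.1 ] T [-0.104  0.049 -0.071] open 0.178
r 0.0988 off-axis mm [-0.1   0.48] rxF -0.022 Tz -0.071 F_tooly -0.22 F_toolx 0.03
```

Unloaded. Lift straight off.

>>> {"api": "servo_tool", "payload": {"increments": "0 0 0 0 0 -0.5 1.2;0 0 0 0 0 -1.2 1.2;0 0 0 0 0 -2 1.2;0 0 0 0 0 -3.5 1.2;0 0 0 0 0 -6 1.2;0 0 0 0 0 -6.5 1.2;0 0 0 0 0 -6.5 1.2;0 0 0 0 0 -6.5 1.2"}}

```text
time: 24.28
eef_pos: [0.5616, -0.2, 0.1172]
tcp_rot: [0.999, -0.045, 0.0, 0.0]
contact_force: [-0.4, 0.5, -2.0]
opening: 0.179
```

```bash
python3 - <<'E'
from h import *
mom();look('scene','s21',(120,220,290,420),5)
sync()
for z in(.115,.035):
  for t in [(.44,-.26,z,40),(.44,-.26,z,20)]: print(inc(pose(*t)).round(3))
mark('s21.npz','scene',th=8)
E
```

```text
t 24.2833 cmd [ 0.4403 -0.2603  0.0199] 39.98 meas [ 0.5616 -0.2     0.1172] -5.17 tilt 0.03 F [-0.44  0.51 -1.98] T [0.018 0.014 0.022] open 0.179
r 0.099 off-axis mm [-0.08  2.57] rxF -0.045 Tz 0.022 F_tooly -0.47 F_toolx -0.49
[-1.0000e-03  1.0000e-03 -7.8800e-01 -1.1504e+01  7.0900e+00  1.1300e-01]
[-1.0000e-03  1.0000e-03 -4.3900e-01 -1.1504e+01  7.0900e+00  1.1300e-01]
[-1.0000e-03  1.0000e-03 -7.8800e-01 -1.1492e+01  7.0960e+00  8.1130e+00]
[-1.0000e-03  1.0000e-03 -4.3900e-01 -1.1492e+01  7.0960e+00  8.1130e+00]
mark px 2 uv 352.5151515151515 200.0
mark r 17.609484009727304 ang 177.38472014718812
```

View pics/s21.png

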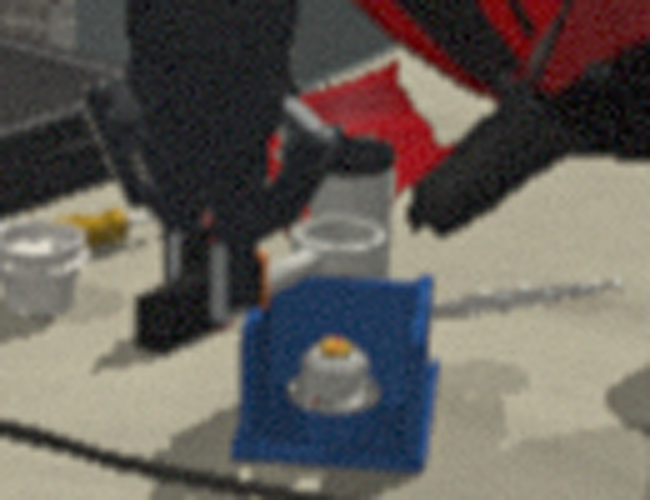

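>>> {"api": "servo_tool", "payload": {"increments": "0 0 0 -3 0.5 0 1.2;0 0 -0.1 -6 2 0 1.2;0 0 -0.2 -9 4 0 1.2;0 0 -0.3 -11.5 6 0 1.2;0 0 -0.4 -11.5 7.1 0 1.2;0 0 -0.52 -11.5 7.1 1.5 1.2;0 0 -0.64 -11.5 7.1 3.5 1.2;0 0 -0.76 -11.5 7.1 6 1.2;0 0 -0.79 -11.5 7.1 8 1.2;0 0 -0.79 -11.5 7.1 8 1.2"}}

```text
time: 25.17
eef_pos: [0.4368, -0.2574, 0.0311]
tcp_rot: [0.939, 0.343, -0.003, -0.005]
contact_force: [-1.6, 1.3, -1.5]
opening: 0.182
```

>>> {"api": "servo_tool", "payload": {"increments": "0 0 0 0 0 0.3 1.2;0 0 0 0 0 0.7 1.2;0 0 0 0 0 1 1.2;0 0 0 0 0 1 1.2;0 0 0 0 0 1 1.2"}}

```text
time: 25.58
eef_pos: [0.4411, -0.261, 0.0276]
tcp_rot: [0.939, 0.343, 0.0, 0.001]
contact_force: [-0.4, -0.3, -1.5]
opening: 0.183
```

```bash
python3 - <<'E'
from h import *
chk();look('scene','s22',(180,280,250,380),5)
E
```

```text
t 25.5833 cmd [ 0.561  -0.1998  0.116 ] -5.17 meas [ 0.4411 -0.261   0.0276] 40.09 tilt 0.08 F [-0.37 -0.31 -1.48] T [0.003 0.059 0.025] open 0.183
```

View pics/s22.png

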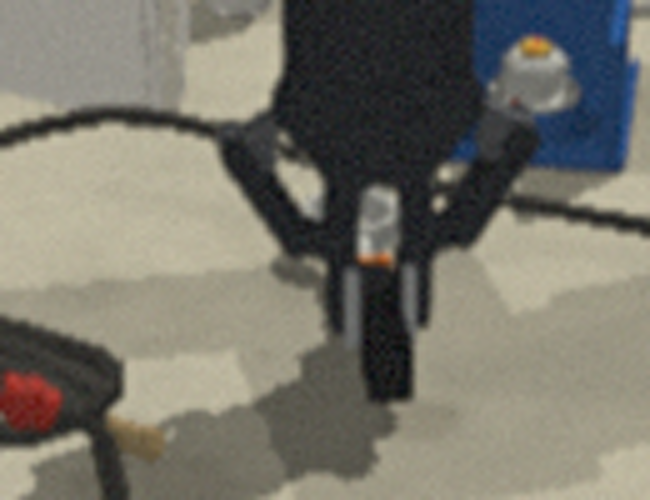

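>>> {"api": "servo_tool", "payload": {"increments": "0 0 0 0 0 0.3 1.2;0 0 0 0 0 0.6 1.2;0 0 0 0 0 0.75 1.2;0 0 0 0 0 0.75 1.2;0 0 0 0 0 0.75 1.2"}}

```text
time: 26.05
eef_pos: [0.4408, -0.2607, 0.0199]
tcp_rot: [0.939, 0.343, -0.0, -0.0]
contact_force: [-1.5, 0.0, 4.8]
opening: 0.181
```

```bash
python3 - <<'E'
from h import *
chk()
E
```

```text
t 26.05 cmd [ 0.561  -0.1998  0.116 ] -5.17 meas [ 0.4408 -0.2607  0.0199] 40.11 tilt 0.01 F [-1.54  0.05  4.79] T [0.31  0.326 0.012] open 0.181
```

On the table. Open and retreat upward.

>>> {"api": "servo_tool", "payload": {"increments": "0 0 0 0 0 0 2.5;0 0 0 0 0 0 4;0 0 0 0 0 0 5;0 0 0 0 0 0 5;0 0 0 0 0 0 5;0 0 0 0 0 -2 5;0 0 0 0 0 -5 5;0 0 0 0 0 -9 5;0 0 0 0 0 -13 5;0 0 0 0 0 -16 5"}}

```text
time: 26.88
eef_pos: [0.4413, -0.2611, 0.1827]
tcp_rot: [0.939, 0.343, 0.001, 0.002]
contact_force: [-0.1, -1.2, -0.1]
opening: 0.584
```

```bash
python3 - <<'E'
from h import *
chk();sync();print(inc(pose(.40,.02,.3,60)).round(3),inc(pose(.50,.05,.38,60)).round(3))
E
```

```text
t 26.8833 cmd [ 0.561  -0.1998  0.116 ] -5.17 meas [ 0.4413 -0.2611  0.1827] 40.1 tilt 0.2 F [-0.07 -1.22 -0.07] T [-0.059 -0.025  0.007] open 0.584
[ 3.0000e-03  0.0000e+00 -3.4700e-01  1.4956e+01 -2.4125e+01 -1.1804e+01] [ 3.0000e-03  0.0000e+00 -3.4700e-01  2.4542e+01 -1.9952e+01 -1.9784e+01]
```

>>> {"api": "servo_tool", "payload": {"increments": "0 0 0 0 0 -5 5;0 0 0 0 0 -10 5;0 0 0 5 -4 -15 5;0 0 0 10 -8 -19 5;0 0 0 15 -12 -19.8 5;0 0 0 20 -16 -19.8 5;0 0 0 24.5 -20 -19.8 5;0 0 0 24.5 -20 -19.8 5;0 0 0 24.5 -20 -19.8 5;0 0 0 24.5 -20 -19.8 5"}}

```text
time: 27.72
eef_pos: [0.4969, 0.0402, 0.3757]
tcp_rot: [0.939, 0.343, 0.0, 0.0]
contact_force: [0.7, -0.4, 0.8]
opening: 0.588
```

```bash
python3 - <<'E'
from h import *
chk();look('top','t30');look('scene','s30')
mark('t30.npz','top',th=8)
a,b=np.load('top0.npz')['p'],np.load('t30.npz')['p']
cv2.imwrite('pics/nut2.png',np.hstack([cv2.resize(x[150:185,332:367,::-1],(400,400),interpolation=cv2.INTER_LANCZOS4) for x in(a,b)]))
W0=cloud('top',np.load('top0.npz')['d']);W=cloud('top',np.load('t30.npz')['d'])
for n,(x,y) in dict(cap=(.447,.051),red=(.765,-.075),grey=(.705,-.394)).items():
  for w in(W0,W):
    k=(w[...,2]>.03)&(w[...,2]<.12)&(abs(w[...,0]-x)<.06)&(abs(w[...,1]-y)<.05);print(n,np.median(w[k],0).round(4))
print(ring('t30.npz',.014,(.516,-.198),zl=.008,chi=40))
E
```

```text
t 27.7167 cmd [ 0.4413 -0.2611  0.1827] 40.1 meas [0.4969 0.0402 0.3757] 40.09 tilt 0.04 F [ 0.75 -0.43  0.79] T [-0.033 -0.039  0.049] open 0.588
mark px 6 uv 348.97727272727275 176.45454545454547
mark r 18.49481631702162 ang -179.28913181408097
cap [0.4532 0.0436 0.0525]
cap [0.4532 0.0436 0.0525]
red [ 0.7522 -0.0787  0.0612]
red [ 0.7512 -0.0787  0.0614]
grey [ 0.6903 -0.3791  0.0666]
grey [ 0.6903 -0.379   0.0672]
(array([ 517.4511543 , -198.38944551]), np.float64(21.47308704284623), np.float64(0.014637733493328918))
```

View pics/t30.png

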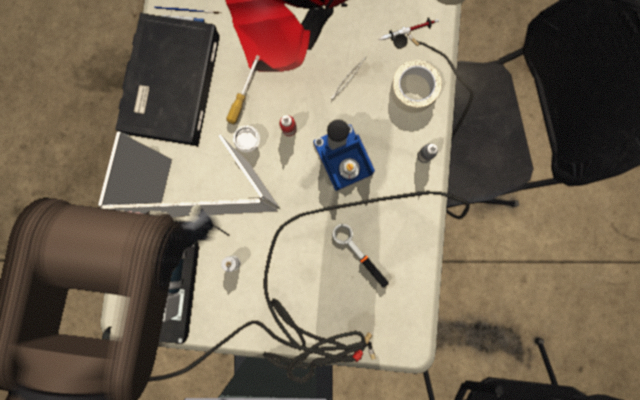

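View pics/nut2.png

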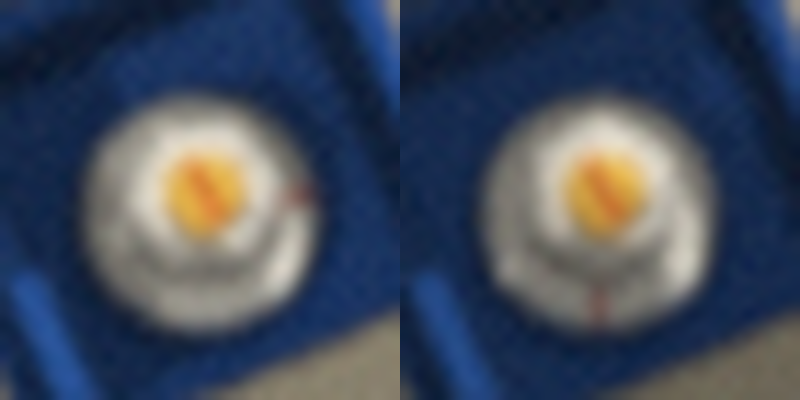

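View pics/s30.png

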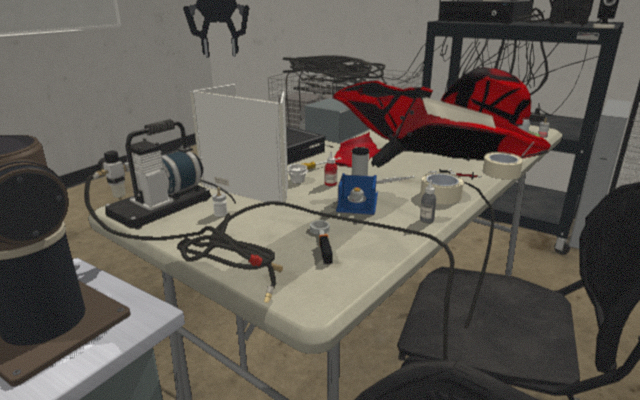

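```bash
python3 - <<'E'
from h import *
chk();print(ctrl.sign_off())
E
```

```text
t 27.8167 cmd [ 0.4413 -0.2611  0.1827] 40.1 meas [0.4976 0.0433 0.3768] 40.54 tilt 0.2 F [ 0.14 -0.35  0.5 ] T [0.009 0.033 0.011] open 0.588
the job is handed in; nothing more can be done
None
```

The nut is tight against its stop and snug, the wrench lies flat on the table clear of the post foot, and the job was handed in at 27.8 s. No verdict was reported.

**What I did:** I turned the nut clockwise in two strokes with one reseat. I held about 0.7 N m about the nut's axis at the stop (readings 0.66 to 0.74), backed off into the free play and lifted the wrench off.

**Last checks:**
- **Nut:** its flange mark moved about 97° in the top view. At the stop the handle stood about 31–33° clockwise of the mouth in the camera.
- **Stud:** the red line looks unchanged from the start.
- **Gussets:** I felt no contact with the gussets.
- **Wrench:** its ring top is at 14.6 mm, so it is flat, and about 14 cm from the nut.
- **Bystanders:** the two paint bottles and the siphon jar are within about 1 mm of where they stood.

**What failed or disagreed:**
- **First reseat missed:** the ring caught on the nut's top, pushing up with about 7–8 N, and pitched about 7° in the grip. I set the wrench on the table, regripped it and reseated it properly.
- **Hand angle at the stop:** it read about 37° clockwise of the mouth, 4–5° past the wrench. I put this down to twist in the pads.
- **Nut turn:** the scene camera gave roughly 107° against the top camera's 97°. I trust the top view more.

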